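Lock a bayonet lamp into the test jig

TASK

Take the flat-topped lamp with the two side lugs out of the black rack and fit it into the lampholder on the grey test jig: let its lugs find the entry slots, push it in against the spring, turn it a quarter turn clockwise (seen from above) and let it spring back up into its lock, then let go. Do it gently, without forcing the lamp against the jig, and leave the round-headed lamp standing in the rack.

Things in the scene. Friction and masses are not known exactly. Their poses are not given: they have to be found in the camera images.
- lamp_mid (a point): The lamp to fit: flat-topped white drum 44 mm across, about 120 g, upright in either hole of the rack. Point on its axis, half-way up: 42 mm above the underside, 42 below the top; z up. Grip the drum: from 11 mm below to 38 mm above this point. Below the drum a flange 50 mm across (11 to 15 mm below the point), then a bayonet cap 29 mm across with tapered nose.
- lamp_lugs (a point): Centre of the lamp's two opposite lugs, on the lamp's axis 31.5 mm below lamp_mid. The lugs, 5 mm wide and 5 mm high, lie along this point's x axis, both ways, to 20.5 mm from the axis. A raised bar across the lamp's flat top lies in line with them.
- spare_mid (a point): The other lamp, round-headed with a narrow neck, in the rack's other hole; leave it alone. Point on its axis, 53 mm above its underside; its head is 52 mm across.
- rack: Black lamp rack fixed to the bench, 80 x 200 x 30 mm (its x, y, z), origin at the centre of its underside. Two round through holes of 43 mm, 50 mm either side of the centre along its y axis; each lamp hangs loose in one by its flange and lifts straight out.
- jig: Grey test jig fixed to the bench: box 170 x 150 x 40 mm (its x, y, z), origin at the centre of its underside, low controls (up to 15 mm above the box) along two edges. The round dark lampholder stands in the middle of its top.
- holder (a point): Lampholder's mouth: on its upright axis at rim height, 70 mm above the bench. Collar 54 mm across, bore 31 mm. Two opposite entry slots, 7 mm wide, open at the rim, turned 0.1 to 1.0 rad anticlockwise (seen from above) from this point's x axis; how far is not measured: see them, or feel for them by turning the lamp under a light push until it drops in. Lugs enter within about 0.06 rad.
- spring (a point): Top of the brass spring plunger in the holder's bore at rest, 11 mm below the rim; 2.4 N to start, then 0.6 N per mm. Lugs resting on the rim: lamp_mid is 34 mm above the holder point. Lugs dropped into the slots, on the plunger: 31 mm. Pushed in far enough to turn: 19 to 21 mm, 8 to 10 N; hard bottom at 18.5 mm.
- locked (a point): Where lamp_mid is when the lamp is locked, 25 mm above the rim. Pushed in, turn clockwise seen from above: from 1.25 rad past the slots the lugs are under 4 mm deep pockets, the firm stop is at 1.55 rad. Let up there and the spring lifts the lamp 4 mm and holds it; not locked, it springs up to 31 mm. Over 60 N of contact between lamp and jig, against rim, bottom or stop, is too much.
There are look-alikes about, which are no part of the job. What is shaped like the part that bears lamp_mid but blue is not meant.

How it is judged:
On the way, in this order (a step that is already met when the one before it is completed fails the run):
1. the lamp is lifted clear of the rack (z of lamp_mid in the frame of rack above 0.085 m), for 0.1 s.
2. the lamp is pushed down into the lampholder against its spring (horizontal distance between lamp_mid and holder below 0.004 m and z of lamp_mid in the frame of holder below 0.0225 m and angle between lamp_mid's own z axis and vertical below 0.12 rad), for 0.1 s.
At the end, for the whole second after the job is handed in: Lamp locked in the lampholder, released, at rest: lamp_mid within 4 mm of the holder's axis and 23 to 27 mm above its rim (lugs up in the pockets), upright within 0.1 rad (horizontal distance between lamp_mid and holder below 0.004 m and z of lamp_mid in the frame of holder between 0.023 and 0.027 m and angle between lamp_mid's own z axis and vertical below 0.1 rad and linear speed of lamp below 0.01 m/s); the robot touches nothing.
It fails at once if the lamp is forced: more than 60 N between the lamp and the jig (contact force between lamp and jig above 60 N).
It fails at once if the round-headed lamp is moved more than 20 mm (distance of spare_mid from where it was at the start of the episode above 0.02 m).
It also fails if it takes over 72 s, if anything falls off the work surface, if the arm or the gripper's body presses on something with over 40 N, if the wrist force passes 120 N, or if a joint passes its speed limit or range.

ROBOT

A 7-joint arm with a two-finger parallel gripper is mounted at the origin on the work surface. World frame = base frame: x ahead of the robot, y to its left, z up, the work surface at z = 0. Lengths are in m, angles in rad, forces in N, time in s.
With the tool pointing down it reaches from about 0.4 to 0.85 m from the base axis. Payload 10.4 kg.
Tool frame: the origin (TCP) lies at the centre of the arm's flange, where the gripper is bolted on; the fingertips stand 173 mm ahead of it and the grasp point (between the pads) lies 155 mm ahead of it (manip.nose_length is the distance from the TCP to the fingertips, in m); z points along the fingers, x is the direction in which the jaws open and shut, and the axes are right-handed (so a half turn about z gives the same grasp; the last joint's range is limited). The gripper opens to 85 mm and grips with 20 to 120 N. Pads are 22 mm wide; open, the fingers measure 114 mm over their backs; the gripper's body (76 mm by 85 mm) begins 54 mm behind the grasp point. The pads swing forward as they close: fully open they stand 13 mm farther back than shut.
Start: joints at [1.098, 0.332, -0.065, 1.46, 0.022, 1.35, -0.088], TCP at [0.272, -0.563, 0.405] pointing down, gripper open.
Joint ranges: [-2.6, 2.6], [-0.5, 2.12], [-1.47, 1.34], [0.16, 2.42], [-1.27, 4.41], [0.06, 2.06], [-2.6, 2.6]. Speed limits (rad/s): [2.22, 2.22, 2.79, 2.79, 3.14, 3.14, 3.14].

INTERFACE

Orientations are given as a unit quaternion [x, y, z, w].
In Python, from workcell import status, cams, order, manip gives the robot as it stands.
- The arm moves only by the tool servo_tool, never from a script. Its argument "motion" is a list that holds one entry, the list of rows, each a list of 6 numbers: the shift along the tool's x, y, z in units of 50 mm (1.0 is 50 mm), then the turn, a rotation vector about the tool's x, y, z in units of 5 degrees (1.0 is 5 degrees). In form: [[[x, y, z, ax, ay, az], ...]]. A call has 1 to 12 rows; each row shifts and turns the pose as measured when the row begins, along the tool's axes as they then stand; what a row does not reach is not made up. A row lasts 1/10 s, in which the tool goes at most 50 mm and 8.59 degrees, less where a joint would pass 70% of its speed; a pose out of reach is approached as far as the arm can. A call is refused whole if a number of a shift passes 1 or a number of a turn 1, either way. A call with a gripper value outside its range is refused whole. "jaw" is the closure in counts, from 0 (fully open) to 255 (shut), set as the call begins (left out, the last holds). The fingers move at their own pace and stop on an object; "force" is the grip in N (left out, the last holds). Time passes only in rows, so rows that do not move let the fingers close. It gives the time, the measured TCP pose, the force and the opening at its end, in the units of the state.
- status.get_obs(): the state, without advancing time (a new reading comes with each control period).
- cams.camera(name): name is "scene" or "top" or "wrist"; returns a dict with "color" (400x640x3 uint8, red, green, blue), "vertical_fov" (degrees; the focal length in pixels is half the picture's height over the tangent of half this angle, whatever the lens; pixels are square), "cx", "cy" (the principal point, pixels), "extrinsics" (4x4, takes a point from camera to world coordinates). Camera axes: x right, y down, z forward; pixel columns grow to the right and rows downward; lengths in m; the calibration is good to about 2 mm. A picture is of the moment at which its call begins. There is no depth.
- order.hand_in(): hands the job in, once; it reports no verdict.
The state is a dict: "clock": time; "joint_pos": joint angles; "joint_velocities": joint speeds; "tau": joint torques, N m; "position": TCP position; "ee_rot": TCP orientation; "ft_force": force on the tool from outside, world axes, zero at the start; "torque": the same for the moment, N m; "grip_width": opening from 0.0 (shut) to 1.0 (fully open).
Only numpy, scipy, OpenCV 4.12 (cv2) and the standard library are available. Lean on these libraries where they do the work, as an engineer would, in place of code of your own. Each camera call takes 0.05 s, during which the arm holds its last target.

## Working session

There is one attempt and no reset: what is moved stays moved. The work goes in short steps, Python scripts to look and compute and a tool call to move; the robot and the scene stay as the last step left them, time stands still between calls to the robot, and variables do not carry over. Pictures are saved under pics/ and viewed, and the job is handed in when it is done.

Besides the shell and the picture viewer there is one more tool, called after "Request:" as name([rows], argument=value, ...), one row to a line, values as JSON. servo_tool: Moves the arm, as the interface text tells. Its arguments: {"type":"object","properties":{"motion":{"type":"array","items":{"type":"array","items":{"type":"array","items":{"type":"number"}}}},"jaw":{"type":"number"},"force":{"type":"number"}},"required":["motion"]}

```bash
mkdir -p pics
cat > h.py <<'E'
import numpy as np,cv2
from workcell import status,cams,order,manip
def snap(n,f):
    c=cams.camera(n); cv2.imwrite(f'pics/{f}.png',cv2.cvtColor(c['color'],cv2.COLOR_RGB2BGR)); np.savez(f'pics/{f}.npz',**c); return c
def ray(c,u,v):
    f=200/np.tan(np.radians(float(c['vertical_fov']))/2); E=np.array(c['extrinsics'])
    d=E[:3,:3]@np.array([(u-c['cx'])/f,(v-c['cy'])/f,1]); return E[:3,3],d
def onz(c,u,v,z):
    o,d=ray(c,u,v); return o+d*(z-o[2])/d[2]
def proj(c,p):
    f=200/np.tan(np.radians(float(c['vertical_fov']))/2); E=np.array(c['extrinsics'])
    q=E[:3,:3].T@(np.array(p)-E[:3,3]); return f*q[0]/q[2]+c['cx'],f*q[1]/q[2]+c['cy']
E
python3 - <<'E'
from h import *
for n in("scene","top","wrist"):
    c=snap(n,n+'0'); print(n,c['vertical_fov'],c['cx'],c['cy'],np.round(c['extrinsics'],3).tolist())
print(status.get_obs(),manip.nose_length)
E
```

```text
scene 53.98658191502494 317.55432942295056 199.51458845269508 [[-0.358, 0.725, -0.589, 1.035], [0.934, 0.287, -0.214, 0.243], [0.014, -0.626, -0.779, 0.762], [0.0, 0.0, 0.0, 1.0]]
top 50.01761428577458 317.03859178668426 197.8160886651596 [[-0.017, -0.998, 0.063, 0.44], [-1.0, 0.017, -0.009, 0.06], [0.008, -0.063, -0.998, 1.113], [0.0, 0.0, 0.0, 1.0]]
wrist 67.76038676768296 320.8380515110935 197.35244581919773 [[0.436, -0.868, -0.237, 0.332], [-0.9, -0.421, -0.114, -0.533], [-0.001, 0.263, -0.965, 0.373], [0.0, 0.0, 0.0, 1.0]]
{'clock': 0.15, 'joint_pos': array([ 1.09838855,  0.33274933, -0.06468532,  1.46073577,  0.02156507,
        1.34990057, -0.08851562]), 'joint_velocities': array([ 2.01884249e-05, -1.89522633e-03,  1.03738185e-03, -1.84612993e-03,
       -9.44226359e-04,  7.51964284e-04, -2.82080914e-04]), 'tau': array([ 1.12449441e-03, -6.25828743e+01,  4.95585438e-02, -3.91855466e+01,
        1.63392472e-02,  7.53149972e-03,  9.77513643e-07]), 'position': array([ 0.2717115 , -0.56274772,  0.40409044]), 'ee_rot': array([ 8.46986871e-01, -5.31613523e-01, -4.70284421e-04, -2.84997245e-04]), 'ft_force': array([ 0.62488628,  0.25172994, -0.56668648]), 'torque': array([ 0.01356688,  0.00837166, -0.02220102]), 'grip_width': 0.9994710487619174} 0.1734
```

View pics/scene0.png

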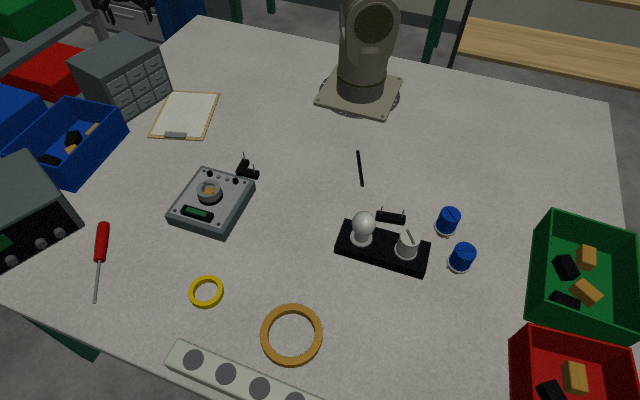

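View pics/top0.png

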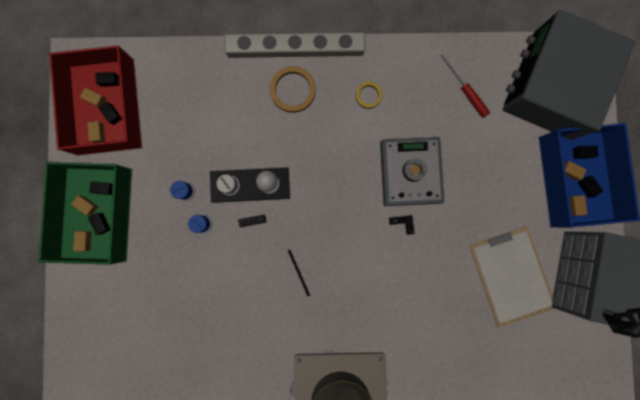

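View pics/wrist0.png

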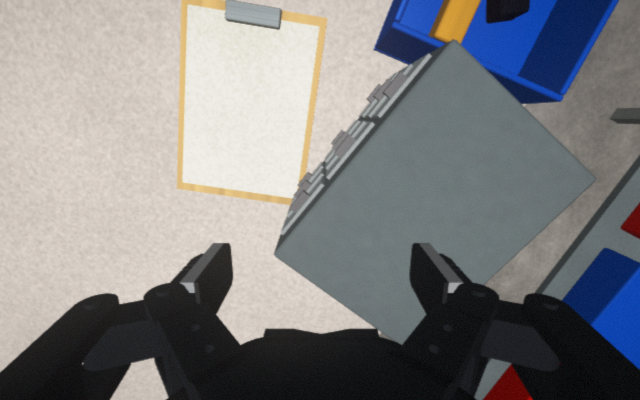

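Run:
```python
from h import *
L=lambda f:dict(np.load(f'pics/{f}.npz'))
t=L('top0');s=L('scene0')
print('lamp top',onz(t,228,183,.099),'scene',onz(s,409,236,.099))
print('holder',onz(t,415,169,.07),onz(s,208.5,188,.07))
print('spare head',onz(t,267,181,.09))
for p in [(383,140),(440,138),(443,203),(384,205)]: print('jigc',onz(t,*p,.04))
for p in [(210,171),(289,168),(290,199),(211,202)]: print('rackc',onz(t,*p,.03))
a=cv2.imread('pics/top0.png'); b=cv2.imread('pics/scene0.png')
A=cv2.resize(a[150:220,200:300],None,fx=4,fy=4,interpolation=2);B=cv2.resize(a[130:220,370:455],None,fx=4,fy=4,interpolation=2)
C=cv2.resize(b[200:280,330:430],None,fx=4,fy=4,interpolation=2);D=cv2.resize(b[155:245,160:260],None,fx=4,fy=4,interpolation=2)
o=np.zeros((720,800,3),np.uint8)
for I,(r,c) in((A,(0,0)),(B,(0,400)),(C,(360,0)),(D,(360,400))): o[r:r+I.shape[0],c:c+I.shape[1]]=I[:720-r,:800-c]
cv2.imwrite('pics/zoom0.png',cv2.resize(o,(666,600)))
```

```text
lamp top [0.54287882 0.26099756 0.099     ] scene [0.55431093 0.26736306 0.099     ]
holder [ 0.57274603 -0.19103187  0.07      ] [ 0.57289422 -0.19210812  0.07      ]
spare head [0.54706236 0.16958637 0.09      ]
jigc [ 0.65172037 -0.11944612  0.04      ]
jigc [ 0.65458246 -0.26426485  0.04      ]
jigc [ 0.48954117 -0.26597146  0.04      ]
jigc [ 0.48702343 -0.11750879  0.04      ]
rackc [0.58116209 0.32008347 0.03      ]
rackc [0.58557707 0.11985917 0.03      ]
rackc [0.50666114 0.1183711  0.03      ]
rackc [0.50242227 0.31768981 0.03      ]
```

View pics/zoom0.png

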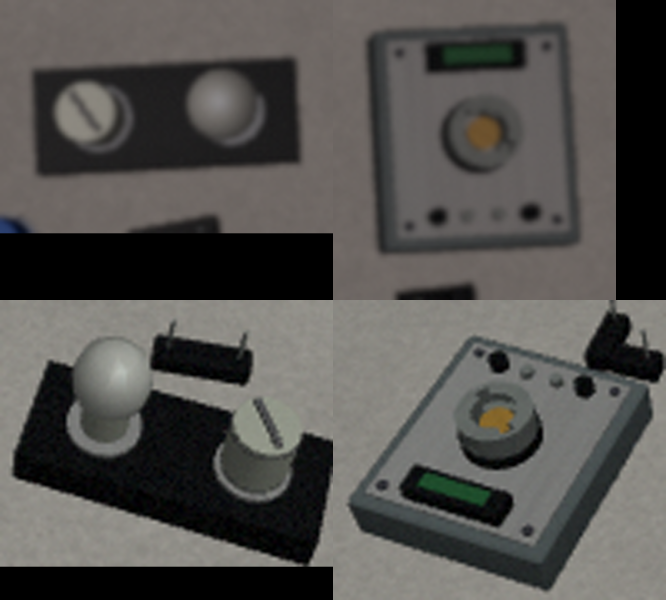

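Request:
servo_tool([
  [[-0.34, -0.72, 0, 0, 0, 0], [-0.34, -0.72, 0, 0, 0, 0], [-0.34, -0.72, 0, 0, 0, 0], [-0.34, -0.72, 0, 0, 0, 0], [-0.34, -0.72, 0, 0, 0, 0], [-0.34, -0.72, 0, 0, 0, 0], [-0.34, -0.72, 0.2, 0, 0, 0], [-0.34, -0.72, 0.2, 0, 0, 0], [-0.34, -0.72, 0.2, 0, 0, 0], [-0.34, -0.72, 0.2, 0, 0, 0], [-0.34, -0.72, 0.2, 0, 0, 0], [-0.34, -0.72, 0.2, 0, 0, 0]],
])

```text
clock: 1.35
position: [0.5789, -0.184, 0.3397]
ee_rot: [0.843, -0.538, -0.001, 0.001]
ft_force: [0.6, 0.3, 0.1]
grip_width: 1.0
```

```bash
cat >> h.py <<'E'
from scipy.spatial.transform import Rotation as R
def st():
    o=status.get_obs(); r=R.from_quat(o['ee_rot']); M=r.as_matrix()
    print('t',round(o['clock'],2),'pos',o['position'].round(4),'yaw',round(float(np.arctan2(M[1,0],M[0,0])),4),'z',M[:,2].round(4),'q',o['joint_pos'].round(3),'F',o['ft_force'].round(2),'T',o['torque'].round(3),'w',round(float(o['grip_width']),3))
    return o,M
def to(p,yaw=None):
    "print shift in tool units and turn"
    o,M=st(); d=M.T@(np.array(p)-o['position'])/.05
    print('shift units',d.round(3))
    # correct tilt + yaw
    if yaw is None: yaw=np.arctan2(M[1,0],M[0,0])
    T=np.array([[np.cos(yaw),np.sin(yaw),0],[np.sin(yaw),-np.cos(yaw),0],[0,0,-1]])
    print('turn units',(np.degrees(R.from_matrix(M.T@T).as_rotvec())/5).round(3))
E
python3 - <<'E'
from h import *
st(); snap('wrist','w1')
E
```

```text
t 1.35 pos [ 0.5789 -0.184   0.3397] yaw -1.135 z [-3.6e-03 -5.0e-04 -1.0e+00] q [ 0.508  0.359 -0.344  1.579  0.127  1.229 -0.994] F [0.63 0.32 0.14] T [-0.021 -0.03  -0.017] w 1.0
```

View pics/w1.png

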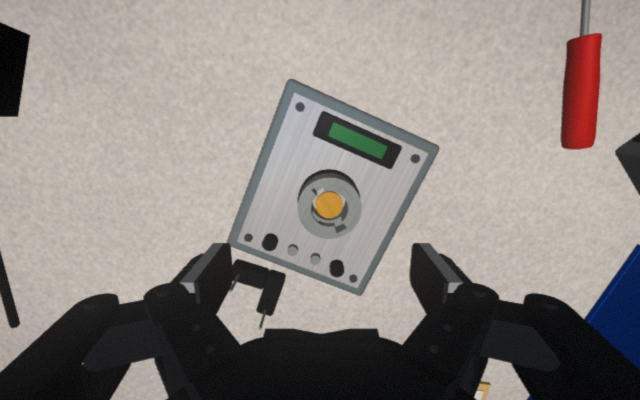

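Run:
```python
from h import *
a=cv2.imread('pics/w1.png')[160:250,285:375]
a=cv2.convertScaleAbs(a,alpha=1.6)
cv2.imwrite('pics/w1z.png',cv2.resize(a,None,fx=6.5,fy=6.5,interpolation=2))
```

```text
(no output)
```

View pics/w1z.png

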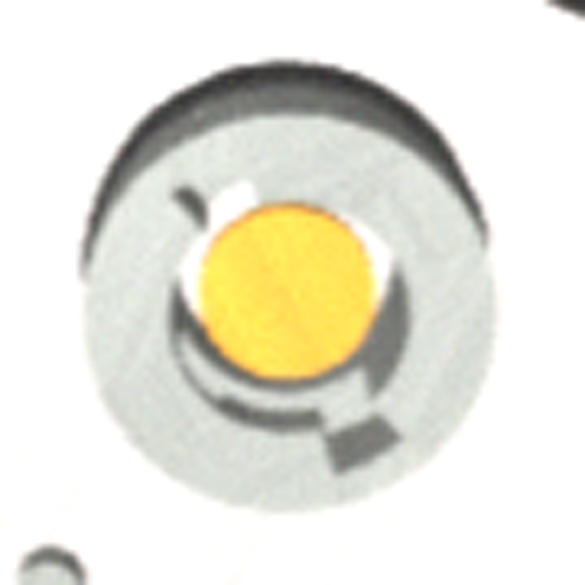

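Request:
servo_tool([
  [[0, 0.6, 0.4, 0, 0, 0], [0, 0.6, 0.4, 0, 0, 0], [0, 0, 0.3, 0, 0, 0], [0, 0, 0, 0, 0, 0]],
])

```text
clock: 1.8
position: [0.5277, -0.1978, 0.279]
ee_rot: [0.848, -0.53, -0.004, -0.002]
ft_force: [1.1, -0.0, 0.5]
grip_width: 0.999
```

Run:
```python
from h import *
st(); c=snap('wrist','w2')
print(c['extrinsics'].round(4))
u,v=proj(c,(.573,-.191,.07));print(u,v)
u,v=int(u),int(v)
a=cv2.imread('pics/w2.png')[v-60:v+60,u-60:u+60]
print(u-60,v-60)
a=cv2.convertScaleAbs(a,alpha=1.5)
cv2.imwrite('pics/w2z.png',cv2.resize(a,None,fx=5,fy=5,interpolation=2))
```

```text
t 1.8 pos [ 0.5277 -0.1978  0.279 ] yaw -1.118 z [-0.0054  0.0075 -1.    ] q [ 0.567  0.328 -0.339  1.756  0.115  1.085 -0.928] F [ 1.07 -0.    0.5 ] T [ 0.018 -0.019 -0.017] w 0.999
[[ 0.4388 -0.8656 -0.241   0.5874]
 [-0.8985 -0.4253 -0.1085 -0.1681]
 [-0.0086  0.2642 -0.9644  0.2482]
 [ 0.      0.      0.      1.    ]]
347.1961289131365 155.71448285319778
287 95
```

View pics/w2.png

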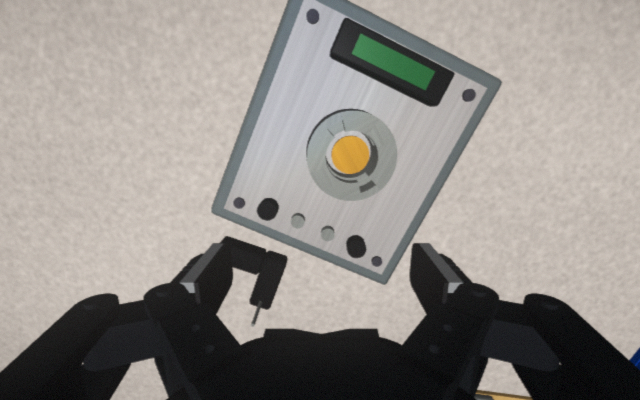

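View pics/w2z.png

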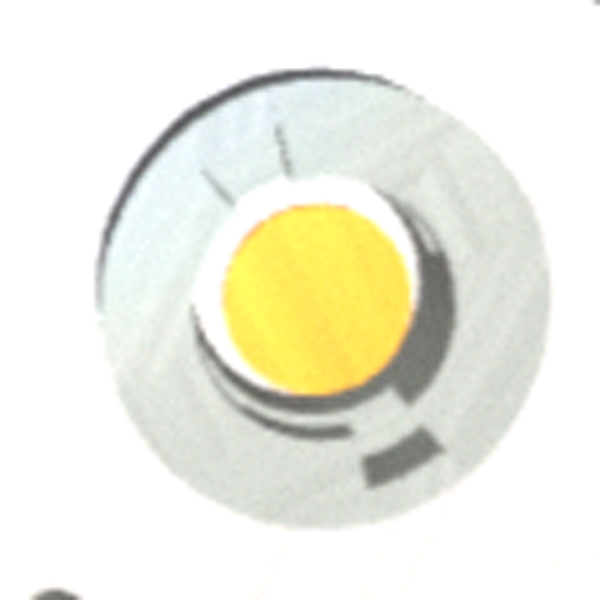

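```bash
cat > m.py <<'E'
from h import *
c=dict(np.load('pics/w2.npz')); a=cv2.cvtColor(c['color'],cv2.COLOR_RGB2HSV)
P=lambda x,y,z=.07: onz(c,287+x/5,95+y/5,z)[:2]
# collar rim ellipse from hand points on visible rim edge
ang=lambda q:np.arctan2(*(q-ctr)[::-1])
rim=[(100,330),(552,300),(330,528),(170,470),(480,460),(500,160),(130,200),(325,78)]
W=np.array([P(*p) for p in rim])
A=np.c_[2*W,np.ones(len(W))]; s=np.linalg.lstsq(A,(W**2).sum(1),rcond=None)[0]
ctr=s[:2]; r=np.sqrt(s[2]+ctr@ctr); print('ctr',ctr,'r',r, np.linalg.norm(W-ctr,axis=1).round(4))
for p in [(205,172),(235,205),(278,125),(292,178),(370,488),(443,450),(362,460),(428,428)]:
    w=P(*p); print(p,np.linalg.norm(w-ctr).round(4),round(float(np.degrees(ang(w))),1))
# jig axis
g=[(296,0),(500,82),(385,283),(212,210)]
for p in g: print(onz(c,*p,.04).round(4))
e=onz(c,500,82,.04)-onz(c,385,283,.04); print('jig x deg',np.degrees(np.arctan2(e[1],e[0])))
e=onz(c,385,283,.04)-onz(c,212,210,.04); print('jig y deg',np.degrees(np.arctan2(e[1],e[0])))
E
python3 m.py
```

```text
ctr [ 0.5733109  -0.19401093] r 0.02682140637094292 [0.027  0.0271 0.0268 0.0268 0.0266 0.0267 0.0267 0.0269]
(205, 172) 0.0218 67.4
(235, 205) 0.0166 66.8
(278, 125) 0.0225 41.5
(292, 178) 0.0162 41.1
(370, 488) 0.0225 -138.0
(443, 450) 0.0225 -112.4
(362, 460) 0.0188 -138.3
(428, 428) 0.0192 -111.3
[ 0.6415 -0.1228  0.04  ]
[ 0.657  -0.2622  0.04  ]
[ 0.495  -0.2674  0.04  ]
[ 0.4914 -0.1239  0.04  ]
jig x deg 1.8301867650744084
jig y deg -88.58260357346109
```

Request:
servo_tool([
  [[0, 0, -0.1, 0, 0, -1], [0, 0, -0.1, 0, 0, -1], [0, 0, -0.1, 0, 0, -1], [0, 0, -0.1, 0, 0, -1], [0, 0, -0.1, 0, 0, -1], [0, 0, -0.1, 0, 0, -1], [0, 0, -0.1, 0, 0, -1], [0, 0, -0.1, 0, 0, -1], [0, 0, -0.1, 0, 0, -1], [0, 0, -0.1, 0, 0, -1], [0, 0, 0, 0, 0, -1], [0, 0, 0, 0, 0, -1]],
])

```text
clock: 3.05
position: [0.5348, -0.1972, 0.3465]
ee_rot: [1.0, -0.013, 0.006, -0.001]
ft_force: [0.3, -0.5, -0.7]
grip_width: 1.0
```

Run:
```python
from h import *
to((.573,-.23,.32),0)
to((.543,.24,.33),0)
```

```text
t 3.05 pos [ 0.5348 -0.1972  0.3465] yaw -0.0265 z [ 0.0113  0.0026 -0.9999] q [ 0.696  0.289 -0.498  1.67   0.141  1.208  0.141] F [ 0.25 -0.53 -0.73] T [-0.012  0.031  0.001] w 1.0
shift units [0.775 0.637 0.536]
turn units [-0.031 -0.129 -0.303]
t 3.05 pos [ 0.5348 -0.1972  0.3465] yaw -0.0265 z [ 0.0113  0.0026 -0.9999] q [ 0.696  0.289 -0.498  1.67   0.141  1.208  0.141] F [ 0.25 -0.53 -0.73] T [-0.012  0.031  0.001] w 1.0
shift units [-0.071 -8.745  0.354]
turn units [-0.031 -0.129 -0.303]
```

Request:
servo_tool([
  [[0.4, 0.3, 0.4, 0, -0.13, -0.3], [0.37, 0.3, 0.2, 0, 0, 0], [0, 0, 0, 0, 0, 0], [0, 0, 0, 0, 0, 0]],
])

```text
clock: 3.45
position: [0.5766, -0.2281, 0.3214]
ee_rot: [1.0, 0.003, 0.003, -0.0]
ft_force: [0.6, 0.1, 0.7]
grip_width: 0.999
```

Run:
```python
from h import *
st(); c=snap('wrist','w3')
u,v=proj(c,(.573,-.194,.07));print(u,v)
u,v=int(u),int(v)
a=cv2.imread('pics/w3.png')[v-60:v+60,u-60:u+60]
print(u-60,v-60)
a=cv2.convertScaleAbs(a,alpha=1.5)
cv2.imwrite('pics/w3z.png',cv2.resize(a,None,fx=5,fy=5,interpolation=2))
```

```text
t 3.45 pos [ 0.5766 -0.2281  0.3214] yaw 0.0054 z [ 6.4e-03  4.0e-04 -1.0e+00] q [ 0.675  0.418 -0.476  1.562  0.198  1.204  0.169] F [0.58 0.09 0.72] T [-0.033  0.047  0.012] w 0.999
313.70162559370465 161.8967084744441
253 101
```

View pics/w3z.png

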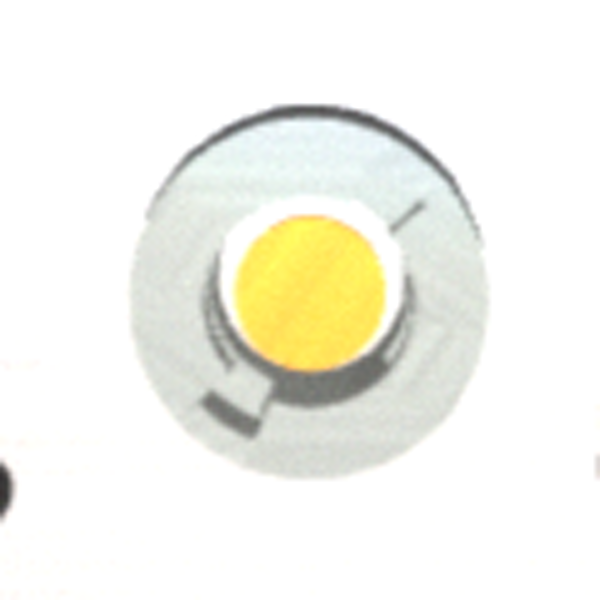

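```bash
cat > m3.py <<'E'
from h import *
c=dict(np.load('pics/w3.npz'))
P=lambda x,y,z=.07: onz(c,253+x/5,101+y/5,z)[:2]
W=np.array([P(*p) for p in [(130,300),(489,300),(310,480),(190,430),(430,433),(310,116),(180,180),(440,175)]])
A=np.c_[2*W,np.ones(len(W))]; s=np.linalg.lstsq(A,(W**2).sum(1),rcond=None)[0]
ctr=s[:2]; r=np.sqrt(s[2]+ctr@ctr); print('ctr',ctr,'r',r, np.linalg.norm(W-ctr,axis=1).round(4))
for p in [(425,203),(393,230),(200,402),(255,438),(270,385)]:
    w=P(*p); print(p,np.linalg.norm(w-ctr).round(4),round(float(np.degrees(np.arctan2(*(w-ctr)[::-1]))),1))
E
python3 m3.py
```

```text
ctr [ 0.57410113 -0.19399811] r 0.02674694839381762 [0.0269 0.0265 0.0271 0.0266 0.0267 0.0272 0.0263 0.0267]
(425, 203) 0.0224 42.0
(393, 230) 0.0163 42.6
(200, 402) 0.0224 -138.3
(255, 438) 0.0222 -112.5
(270, 385) 0.0137 -116.7
```

Request:
servo_tool([
  [[-0.06, -0.95, 0, 0, 0, 0], [-0.06, -0.95, 0, 0, 0, 0], [-0.06, -0.95, 0, 0, 0, 0], [-0.06, -0.95, 0, 0, 0, 0], [-0.06, -0.95, 0, 0, 0, 0], [-0.06, -0.95, 0, 0, 0, 0], [-0.06, -0.95, 0, 0, 0, 0], [-0.06, -0.95, 0, 0, 0, 0], [-0.06, -0.9, 0, 0, 0, 0], [-0.06, -0.7, 0, 0, 0, 0], [0, 0, 0, 0, 0, 0], [0, 0, 0, 0, 0, 0]],
])

```text
clock: 4.7
position: [0.5368, 0.2522, 0.332]
ee_rot: [1.0, 0.003, 0.011, 0.002]
ft_force: [0.7, -0.0, 0.6]
grip_width: 0.998
```

Run:
```python
from h import *
st(); c=snap('wrist','w4')
u,v=proj(c,(.543,.263,.087));print(u,v)
```

```text
t 4.7 pos [0.5368 0.2522 0.332 ] yaw 0.0051 z [ 0.0221 -0.0035 -0.9997] q [ 0.039  0.39  -0.695  1.622  0.28   1.211 -0.71 ] F [ 0.68 -0.04  0.57] T [-0.032  0.005  0.026] w 0.998
321.5516917691712 193.15964081906662
```

View pics/w4.png

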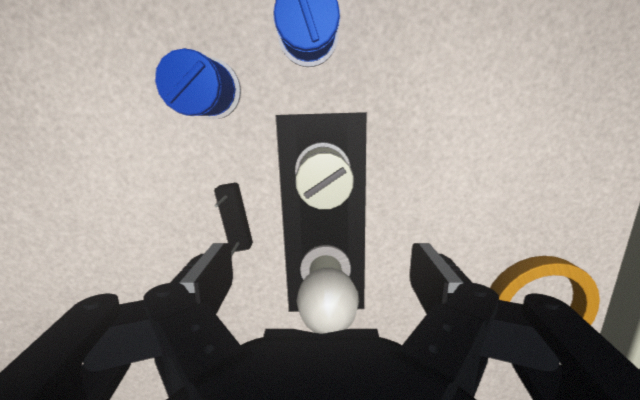

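```bash
cat > lamp.py <<'E'
from h import *
import sys
def lamp(f,z,win):
    c=dict(np.load(f'pics/{f}.npz')); im=c['color']; h=cv2.cvtColor(im,cv2.COLOR_RGB2HSV)
    u0,v0,u1,v1=win
    m=np.zeros(h.shape[:2],np.uint8); g=cv2.cvtColor(im,cv2.COLOR_RGB2GRAY)
    sub=(h[v0:v1,u0:u1,1]>18)&(g[v0:v1,u0:u1]>170); m[v0:v1,u0:u1]=sub*255
    return c,m
E
python3 - <<'E'
from h import *
a=cv2.imread('pics/w4.png')[135:225,280:370]
cv2.imwrite('pics/w4z.png',cv2.resize(a,None,fx=6,fy=6,interpolation=2))
E
```

```text
(no output)
```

View pics/w4z.png

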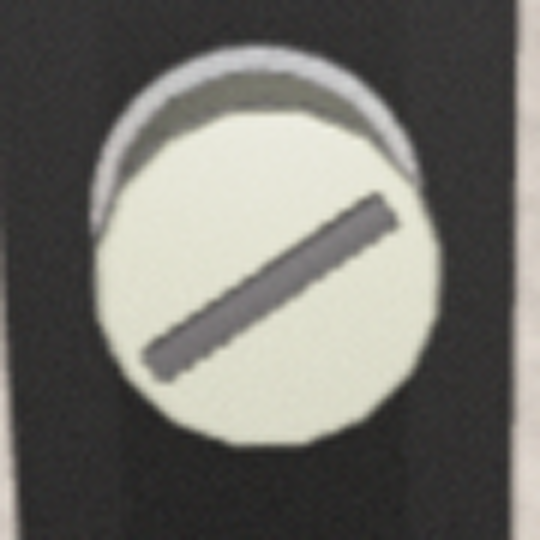

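Run:
```python
from h import *
c=dict(np.load('pics/w4.npz'))
P=lambda x,y,z=.087: onz(c,280+x/6,135+y/6,z)
W=[P(268,278),P(96,278),P(441,278),P(268,110),P(268,446)]
for w in W: print(w.round(4), np.linalg.norm(w-W[0]).round(4))
z=.0885
d=P(389,210,z)-P(153,367,z); print('bar',np.degrees(np.arctan2(d[1],d[0])),P(271,288.5,z),np.linalg.norm(d))
for p in [(277,114),(366,113),(364,308),(290,310)]: print(onz(c,*p,.03).round(4))
to((W[0][0],W[0][1],.24),0)
```

```text
[0.5452 0.272  0.087 ] 0.0
[0.5242 0.272  0.087 ] 0.021
[0.5665 0.272  0.087 ] 0.0213
[0.545  0.2925 0.087 ] 0.0205
[0.5454 0.2504 0.087 ] 0.0216
bar 34.49362008600537 [0.54554798 0.27100992 0.0885    ] 0.034671283446130546
[0.5051 0.3195 0.03  ]
[0.5831 0.3209 0.03  ]
[0.5904 0.1226 0.03  ]
[0.5123 0.121  0.03  ]
t 4.75 pos [0.5366 0.2524 0.3321] yaw 0.0053 z [ 0.0222 -0.0029 -0.9997] q [ 0.039  0.389 -0.696  1.622  0.279  1.211 -0.71 ] F [-0.21  1.52  0.38] T [0.044 0.061 0.046] w 1.001
shift units [ 0.134 -0.396  1.845]
turn units [ 0.034 -0.254  0.06 ]
```

Request:
servo_tool([
  [[0.13, -0.39, 0.2, 0.03, -0.25, 0.06], [0, 0, 0.5, 0, 0, 0], [0, 0, 0.5, 0, 0, 0], [0, 0, 0.2, 0, 0, 0], [0, 0, 0, 0, 0, 0], [0, 0, 0, 0, 0, 0]],
])

```text
clock: 5.35
position: [0.5462, 0.2651, 0.264]
ee_rot: [1.0, -0.005, 0.003, 0.002]
ft_force: [0.2, 1.1, 0.1]
grip_width: 1.003
```

Run:
```python
from h import *
to((.5453,.2715,.213),0)
snap('wrist','w5')
```

```text
t 5.35 pos [0.5462 0.2651 0.264 ] yaw -0.0107 z [ 0.0056 -0.0032 -1.    ] q [-0.008  0.493 -0.666  1.642  0.337  1.12  -0.775] F [0.24 1.06 0.12] T [-0.008  0.047  0.014] w 1.003
shift units [-0.024 -0.13   1.02 ]
turn units [ 0.036 -0.064 -0.122]
```

View pics/w5.png

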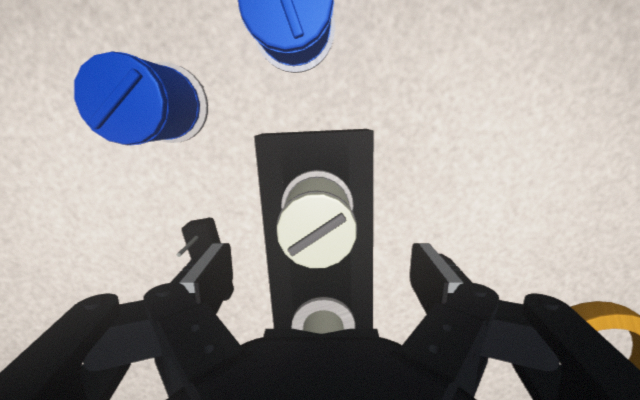

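Run:
```python
from h import *
c=dict(np.load('pics/w5.npz'))
for p in [(316.5,231),(277,231),(356,231),(316.5,269)]: print(onz(c,*p,.087).round(4))
d=onz(c,345,216,.0885)-onz(c,290,251,.0885);print(np.degrees(np.arctan2(d[1],d[0])))
```

```text
[0.5452 0.2732 0.087 ]
[0.5245 0.2735 0.087 ]
[0.566 0.273 0.087]
[0.545  0.2511 0.087 ]
33.6540567327844
```

Request:
servo_tool([
  [[-0.02, -0.13, 0.4, 0.03, -0.06, -0.12], [0, 0, 0.4, 0, 0, 0], [0, 0, 0.25, 0, 0, 0], [0, 0, 0, 0, 0, 0], [0, 0, 0, 0, 0, 0]],
])

```text
clock: 5.9
position: [0.5466, 0.2726, 0.2121]
ee_rot: [1.0, 0.0, 0.003, -0.001]
ft_force: [0.6, 0.1, 0.5]
grip_width: 1.0
```

Run:
```python
from h import *
to((.5453,.2715,.213),0)
```

```text
t 5.9 pos [0.5466 0.2726 0.2121] yaw 0.0 z [ 0.0051  0.0019 -1.    ] q [-0.037  0.562 -0.644  1.67   0.383  1.034 -0.804] F [0.56 0.07 0.48] T [0.    0.027 0.005] w 1.0
shift units [-0.025  0.022 -0.018]
turn units [-0.022 -0.059  0.001]
```

Request:
servo_tool([
  [[-0.025, 0, 0, -0.02, -0.06, 0], [0, 0, 0, 0, 0, 0]],
])

```text
clock: 6.1
position: [0.5455, 0.273, 0.2133]
ee_rot: [1.0, 0.0, 0.0, -0.0]
ft_force: [-0.1, -0.0, -0.9]
grip_width: 1.0
```

Request:
servo_tool([
  [[0, 0, 0, 0, 0, 0], [0, 0, 0, 0, 0, 0], [0, 0, 0, 0, 0, 0], [0, 0, 0, 0, 0, 0], [0, 0, 0, 0, 0, 0], [0, 0, 0, 0, 0, 0], [0, 0, 0, 0, 0, 0], [0, 0, 0, 0, 0, 0], [0, 0, 0, 0, 0, 0], [0, 0, 0, 0, 0, 0]],
], jaw=255, force=60)

```text
clock: 7.1
position: [0.5457, 0.2731, 0.2149]
ee_rot: [1.0, 0.0, 0.001, -0.001]
ft_force: [-0.4, -0.5, 1.0]
grip_width: 0.508
```

Run:
```python
from h import *
st(); snap('wrist','w6')
```

```text
t 7.1 pos [0.5457 0.2731 0.2149] yaw 0.0 z [ 0.0023  0.0012 -1.    ] q [-0.037  0.558 -0.646  1.668  0.379  1.041 -0.803] F [-0.43 -0.54  0.97] T [-0.058  0.129  0.081] w 0.508
```

View pics/w6.png

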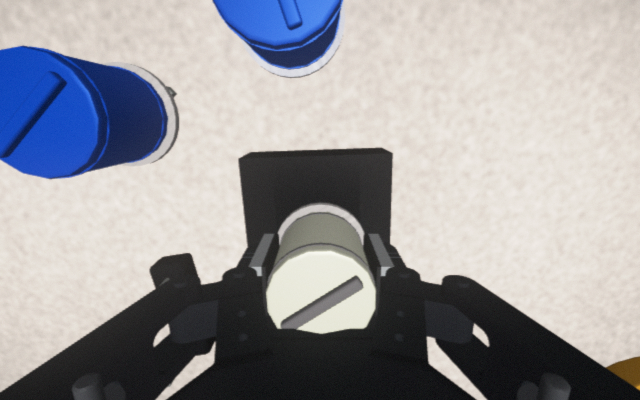

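Request:
servo_tool([
  [[0, 0, -0.2, 0, 0, 0], [0, 0, -0.5, 0, 0, 0], [0, 0, -0.6, 0, 0, 0], [0, 0, -0.6, 0, 0, 0], [0, 0, -0.6, 0, 0, 0], [0, 0, -0.6, 0, 0, 0], [0, 0, -0.4, 0, 0, 0], [0, 0, 0, 0, 0, 0], [0, 0, 0, 0, 0, 0]],
])

```text
clock: 8.05
position: [0.5443, 0.2727, 0.3997]
ee_rot: [1.0, 0.001, 0.001, -0.001]
ft_force: [-0.4, 0.4, -1.8]
grip_width: 0.505
```

Run:
```python
from h import *
to((.574,-.194,.37),np.radians(54.6-34.1))
snap('wrist','w7'); snap('scene','s7')
```

```text
t 8.05 pos [0.5443 0.2727 0.3997] yaw 0.0013 z [ 0.002   0.0015 -1.    ] q [ 0.012  0.383 -0.711  1.485  0.252  1.364 -0.713] F [-0.44  0.44 -1.8 ] T [ 0.054 -0.031  0.007] w 0.505
shift units [0.581 9.335 0.582]
turn units [-0.013 -0.026 -4.085]
```

View pics/w7.png

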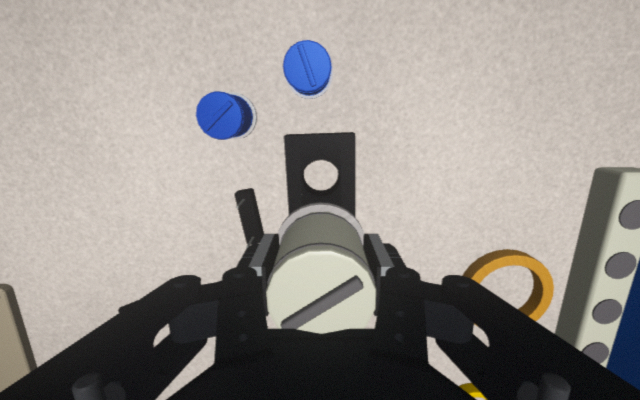

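View pics/s7.png

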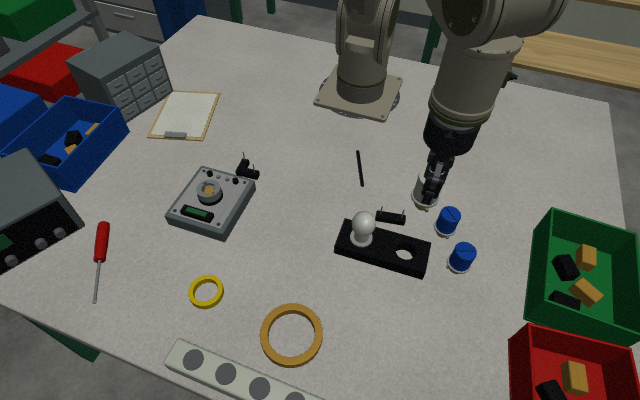

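Run:
```python
from h import *
a=cv2.imread('pics/w7.png')[235:345,255:385]
cv2.imwrite('pics/w7z.png',cv2.resize(a,None,fx=5,fy=5,interpolation=2))
```

```text
(no output)
```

View pics/w7z.png

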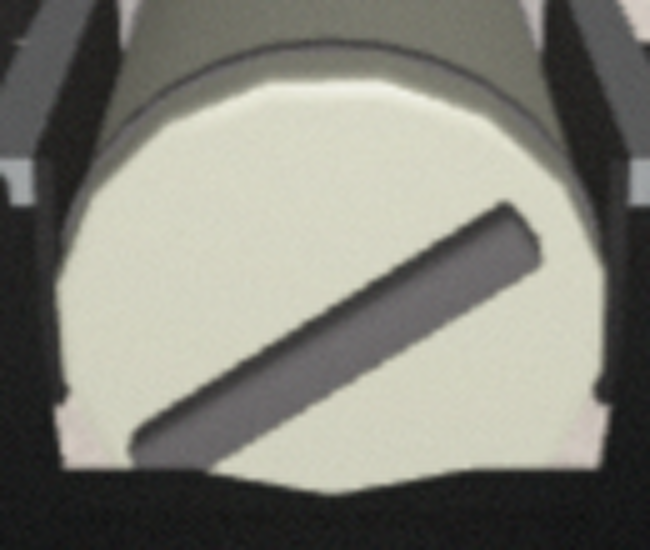

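Request:
servo_tool([
  [[0.06, 0.93, 0, 0, 0, 0], [0.06, 0.93, 0, 0, 0, 0], [0.06, 0.93, 0, 0, 0, 0], [0.06, 0.93, 0, 0, 0, 0], [0.06, 0.93, 0, 0, 0, 0], [0.06, 0.93, 0, 0, 0, 0], [0.06, 0.93, 0, 0, 0, 0], [0.06, 0.93, 0, 0, 0, 0], [0.06, 0.93, 0, 0, 0, 0], [0.05, 0.7, 0, 0, 0, 0], [0, 0, 0, 0, 0, 0], [0, 0, 0, 0, 0, 0]],
])

```text
clock: 9.35
position: [0.5719, -0.1991, 0.38]
ee_rot: [1.0, 0.002, -0.012, -0.003]
ft_force: [-0.4, 0.6, -1.5]
grip_width: 0.504
```

Run:
```python
from h import *
to((.574,-.194,.32),np.radians(54.6-34.1))
```

```text
t 9.35 pos [ 0.5719 -0.1991  0.38  ] yaw 0.0051 z [-0.0236  0.0054 -0.9997] q [ 0.643  0.354 -0.486  1.518  0.166  1.336  0.146] F [-0.44  0.56 -1.46] T [ 0.048  0.022 -0.024] w 0.504
shift units [ 0.071 -0.095  1.2  ]
turn units [-0.11   0.257 -4.043]
```

Run:
```python
from h import *
c=dict(np.load('pics/w7.npz'))
z=.3997-.170+.042
P=lambda x,y,z=z: onz(c,255+x/5,235+y/5,z)
for a,b,zz in [((540,262),(215,468),z+.0015),((498,228),(160,430),z+.0015)]:
    d=P(*a,zz)-P(*b,zz); print(np.degrees(np.arctan2(d[1],d[0])))
print(P(330,82),P(58,300),P(605,300))
W=np.array([P(*p)[:2] for p in [(270,83),(375,83),(165,127),(487,122),(92,195),(560,185),(58,282),(604,265),(605,330),(60,330)]])
A=np.c_[2*W,np.ones(len(W))]; s=np.linalg.lstsq(A,(W**2).sum(1),rcond=None)[0]
print(s[:2],np.sqrt(s[2]+s[:2]@s[:2]))
```

```text
36.396540587025676
34.44360533780752
[0.54481923 0.29319926 0.2717    ] [0.52464302 0.27550115 0.2717    ] [0.56534801 0.27553446 0.2717    ]
[0.54499395 0.27293754] 0.02058244619789353
```

Request:
servo_tool([
  [[0.07, -0.09, 0.2, -0.1, 0.25, -0.8], [0, 0, 0.3, 0, 0, -0.8], [0, 0, 0.3, 0, 0, -0.8], [0, 0, 0.3, 0, 0, -0.8], [0, 0, 0.2, 0, 0, -0.8], [0, 0, 0, 0, 0, 0], [0, 0, 0, 0, 0, 0]],
])

```text
clock: 10.05
position: [0.5746, -0.1861, 0.3084]
ee_rot: [0.982, 0.187, -0.003, -0.002]
ft_force: [-0.4, -0.2, -1.0]
grip_width: 0.502
```

Run:
```python
from h import *
to((.574,-.194,.30),np.radians(20.2))
snap('wrist','w8'); snap('scene','s8')
a=cv2.imread('pics/s8.png')[130:260,140:290]
cv2.imwrite('pics/s8z.png',cv2.resize(a,None,fx=4,fy=4,interpolation=2))
```

```text
t 10.05 pos [ 0.5746 -0.1861  0.3084] yaw 0.3753 z [-0.0068  0.002  -1.    ] q [ 0.666  0.412 -0.539  1.611  0.222  1.188  0.454] F [-0.39 -0.2  -0.98] T [ 0.02  -0.013  0.019] w 0.502
shift units [-0.069  0.143  0.168]
turn units [-0.049  0.065  0.26 ]
```

View pics/w8.png

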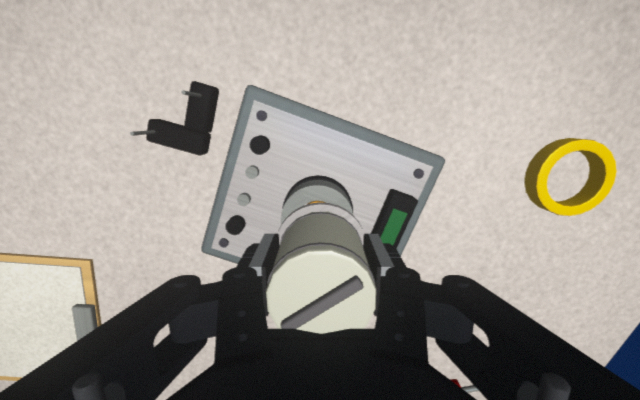

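View pics/s8z.png

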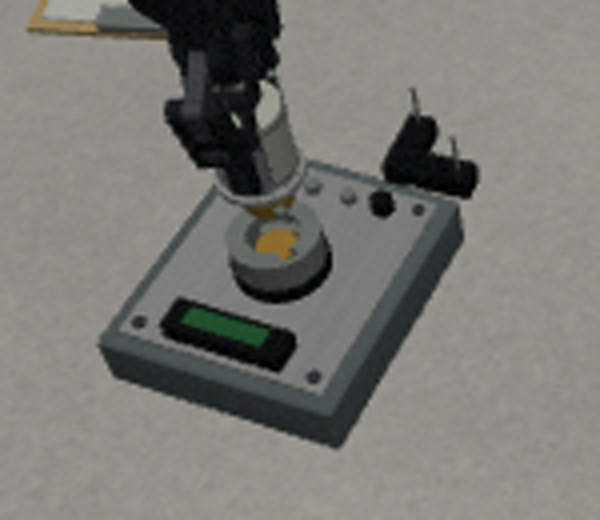

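Request:
servo_tool([
  [[-0.07, 0.14, 0.05, -0.05, 0.06, 0.26], [0, 0, 0.05, 0, 0, 0], [0, 0, 0, 0, 0, 0], [0, 0, 0, 0, 0, 0]],
])

```text
clock: 10.55
position: [0.5743, -0.1952, 0.305]
ee_rot: [0.985, 0.173, 0.001, 0.001]
ft_force: [-0.7, 0.1, -1.2]
grip_width: 0.5
```

Run:
```python
from h import *
to((.5737,-.194,.29),np.radians(20.2))
```

```text
t 10.55 pos [ 0.5743 -0.1952  0.305 ] yaw 0.3473 z [ 0.0031 -0.0023 -1.    ] q [ 0.672  0.415 -0.529  1.613  0.225  1.171  0.44 ] F [-0.66  0.09 -1.19] T [-0.024 -0.009  0.029] w 0.5
shift units [-0.004 -0.027  0.301]
turn units [ 0.037 -0.025 -0.06 ]
```

Request:
servo_tool([
  [[0, -0.03, 0.15, 0.03, -0.02, -0.06], [0, 0, 0.15, 0, 0, 0], [0, 0, 0, 0, 0, 0], [0, 0, 0, 0, 0, 0]],
])

```text
clock: 10.95
position: [0.5737, -0.1934, 0.2884]
ee_rot: [0.984, 0.176, -0.0, -0.0]
ft_force: [-0.3, 0.8, -1.9]
grip_width: 0.502
```

Run:
```python
from h import *
to((.5737,-.194,.278),np.radians(20.2))
```

```text
t 10.95 pos [ 0.5737 -0.1934  0.2884] yaw 0.3532 z [-0.e+00  2.e-04 -1.e+00] q [ 0.669  0.43  -0.528  1.63   0.233  1.144  0.437] F [-0.26  0.79 -1.94] T [ 0.019 -0.014 -0.011] w 0.502
shift units [-0.004  0.011  0.208]
turn units [-0.002 -0.     0.007]
```

Well aligned; lowering into the bore.

Request:
servo_tool([
  [[0, 0.01, 0.1, 0, 0, 0], [0, 0, 0.1, 0, 0, 0], [0, 0, 0, 0, 0, 0], [0, 0, 0, 0, 0, 0]],
])

```text
clock: 11.35
position: [0.574, -0.1935, 0.2775]
ee_rot: [0.984, 0.176, -0.0, -0.0]
ft_force: [0.1, 0.8, -0.6]
grip_width: 0.503
```

Run:
```python
from h import *
to((.5737,-.194,.271),np.radians(20.2))
```

```text
t 11.35 pos [ 0.574  -0.1935  0.2775] yaw 0.3536 z [-3.e-04  8.e-04 -1.e+00] q [ 0.666  0.442 -0.525  1.639  0.239  1.125  0.433] F [ 0.14  0.84 -0.64] T [0.12  0.122 0.025] w 0.503
shift units [-0.008  0.008  0.131]
turn units [-0.009 -0.     0.012]
```

Request:
servo_tool([
  [[0, 0, 0.06, 0, 0, 0], [0, 0, 0.04, 0, 0, 0], [0, 0, 0, 0, 0, 0]],
])

```text
clock: 11.65
position: [0.5738, -0.1922, 0.2737]
ee_rot: [0.984, 0.176, -0.001, -0.001]
ft_force: [-0.2, 1.0, -2.0]
grip_width: 0.501
```

Run:
```python
from h import *
to((.5737,-.194,.268),np.radians(20.2))
```

```text
t 11.65 pos [ 0.5738 -0.1922  0.2737] yaw 0.3544 z [-0.0017  0.0018 -1.    ] q [ 0.664  0.446 -0.525  1.643  0.241  1.12   0.431] F [-0.23  1.01 -1.97] T [ 0.1    0.159 -0.012] w 0.501
shift units [-0.013  0.034  0.114]
turn units [-0.026  0.011  0.022]
```

Request:
servo_tool([
  [[0, 0.03, 0.06, -0.02, 0, 0.02], [0, 0, 0.04, 0, 0, 0], [0, 0, 0, 0, 0, 0]],
])

```text
clock: 11.95
position: [0.5739, -0.1923, 0.2689]
ee_rot: [0.984, 0.176, -0.001, -0.001]
ft_force: [-2.0, 1.5, 1.0]
grip_width: 0.503
```

Run:
```python
from h import *
to((.5737,-.194,.265),np.radians(20.2))
```

```text
t 11.95 pos [ 0.5739 -0.1923  0.2689] yaw 0.3535 z [-0.0031  0.0017 -1.    ] q [ 0.663  0.452 -0.523  1.646  0.244  1.113  0.427] F [-1.99  1.53  0.97] T [ 0.286  0.38  -0.055] w 0.503
shift units [-0.015  0.03   0.079]
turn units [-0.031  0.027  0.011]
```

Request:
servo_tool([
  [[0, 0.02, 0.05, -0.02, 0.02, 0], [0, 0, 0.03, 0, 0, 0], [0, 0, 0, 0, 0, 0]],
])

```text
clock: 12.25
position: [0.5739, -0.1924, 0.2658]
ee_rot: [0.984, 0.176, -0.001, -0.001]
ft_force: [-1.9, 2.3, 0.8]
grip_width: 0.505
```

Run:
```python
from h import *
to((.5737,-.194,.259),np.radians(20.2))
snap('scene','s9')
a=cv2.imread('pics/s9.png')[130:260,140:290]
cv2.imwrite('pics/s9z.png',cv2.resize(a,None,fx=4,fy=4,interpolation=2))
```

```text
t 12.25 pos [ 0.5739 -0.1924  0.2658] yaw 0.3539 z [-0.0027  0.0017 -1.    ] q [ 0.662  0.455 -0.522  1.649  0.246  1.107  0.426] F [-1.95  2.28  0.83] T [ 0.375  0.589 -0.035] w 0.505
shift units [-0.015  0.03   0.136]
turn units [-0.029  0.023  0.015]
```

View pics/s9z.png

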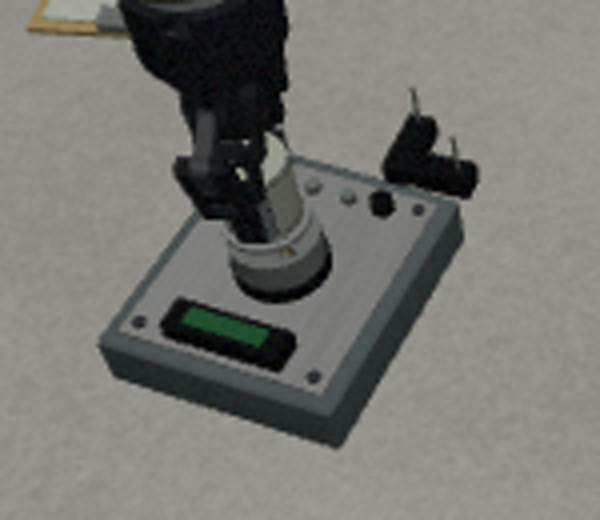

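Request:
servo_tool([
  [[0, 0, 0.06, -0.02, 0.02, 0], [0, 0, 0.05, 0, 0, 0], [0, 0, 0, 0, 0, 0]],
])

```text
clock: 12.6
position: [0.5736, -0.1921, 0.2615]
ee_rot: [0.984, 0.176, -0.001, -0.0]
ft_force: [-3.6, 3.3, 3.6]
grip_width: 0.504
```

Run:
```python
from h import *
to((.5737,-.194,.259),np.radians(20.2))
```

```text
t 12.6 pos [ 0.5736 -0.1921  0.2615] yaw 0.3536 z [-1.4e-03  4.0e-04 -1.0e+00] q [ 0.661  0.459 -0.521  1.654  0.25   1.097  0.423] F [-3.6   3.28  3.55] T [ 0.594  0.846 -0.131] w 0.504
shift units [-0.012  0.035  0.051]
turn units [-0.01   0.014  0.012]
```

Request:
servo_tool([
  [[-0.01, -0.02, 0.05, 0, 0, 0], [0, 0, 0.03, 0, 0, 0], [0, 0, 0, 0, 0, 0]],
])

```text
clock: 12.9
position: [0.5733, -0.1919, 0.2596]
ee_rot: [0.984, 0.176, 0.0, 0.001]
ft_force: [-4.5, 2.7, 3.7]
grip_width: 0.502
```

Run:
```python
from h import *
to((.5737,-.194,.259),np.radians(20.2))
```

```text
t 12.9 pos [ 0.5733 -0.1919  0.2596] yaw 0.3529 z [ 7.0e-04 -1.4e-03 -1.0e+00] q [ 0.66   0.459 -0.52   1.658  0.252  1.091  0.421] F [-4.47  2.72  3.74] T [ 0.739  1.215 -0.009] w 0.502
shift units [-0.007  0.043  0.012]
turn units [ 0.018 -0.002  0.004]
```

Run:
```python
from h import *
snap('wrist','w10');snap('scene','s10');st()
a=cv2.imread('pics/s10.png')[150:230,170:250]
cv2.imwrite('pics/s10z.png',cv2.resize(a,None,fx=7,fy=7,interpolation=2))
```

```text
t 13.0 pos [ 0.5733 -0.1918  0.2596] yaw 0.353 z [ 7.0e-04 -1.3e-03 -1.0e+00] q [ 0.66   0.459 -0.52   1.658  0.252  1.091  0.421] F [-6.04  2.9   6.53] T [ 0.674  1.281 -0.066] w 0.501
```

View pics/w10.png

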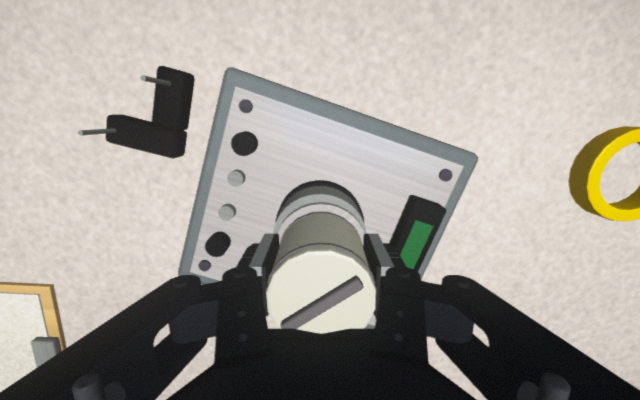

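View pics/s10z.png

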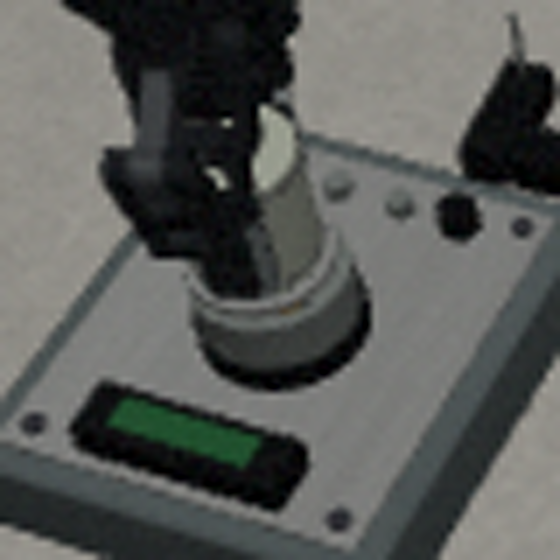

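Request:
servo_tool([
  [[-0.02, -0.015, 0.03, 0, 0, 0], [0, 0, 0.01, 0, 0, 0], [0, 0, 0, 0, 0, 0]],
])

```text
clock: 13.3
position: [0.5727, -0.1917, 0.2595]
ee_rot: [0.984, 0.175, 0.001, 0.002]
ft_force: [-4.7, 1.5, 6.3]
grip_width: 0.502
```

Run:
```python
from h import *
st();st()
```

```text
t 13.3 pos [ 0.5727 -0.1917  0.2595] yaw 0.3526 z [ 0.0034 -0.0025 -1.    ] q [ 0.661  0.457 -0.52   1.661  0.252  1.087  0.42 ] F [-4.67  1.53  6.31] T [ 0.756  1.278 -0.015] w 0.502
t 13.3 pos [ 0.5727 -0.1917  0.2595] yaw 0.3526 z [ 0.0034 -0.0025 -1.    ] q [ 0.661  0.457 -0.52   1.661  0.252  1.087  0.42 ] F [-4.67  1.53  6.31] T [ 0.756  1.278 -0.015] w 0.502
```

Request:
servo_tool([
  [[-0.01, 0, 0.06, 0.02, 0, 0], [0, 0, 0.06, 0, 0, 0]],
])

```text
clock: 13.5
position: [0.5728, -0.1919, 0.2577]
ee_rot: [0.985, 0.175, 0.002, 0.002]
ft_force: [-21.1, 6.4, 42.2]
grip_width: 0.501
```

Run:
```python
from h import *
st()
```

```text
t 13.5 pos [ 0.5728 -0.1919  0.2577] yaw 0.3522 z [ 0.0045 -0.0029 -1.    ] q [ 0.66   0.459 -0.52   1.663  0.254  1.083  0.419] F [-21.13   6.41  42.21] T [ 1.295  5.207 -0.079] w 0.501
```

Request:
servo_tool([
  [[0, 0, -0.025, 0, 0, 0]],
])

```text
clock: 13.6
position: [0.5727, -0.1916, 0.2598]
ee_rot: [0.985, 0.175, 0.002, 0.002]
ft_force: [-6.4, 3.3, 3.7]
grip_width: 0.502
```

Run:
```python
from h import *
to((.573,-.192,.259))
```

```text
t 13.6 pos [ 0.5727 -0.1916  0.2598] yaw 0.3522 z [ 0.0039 -0.003  -1.    ] q [ 0.661  0.456 -0.52   1.661  0.252  1.087  0.419] F [-6.36  3.31  3.68] T [ 0.851  1.457 -0.063] w 0.502
shift units [0.004 0.01  0.017]
turn units [ 0.048 -0.03  -0.   ]
```

Request:
servo_tool([
  [[0, 0.005, 0.02, 0.03, -0.02, 0.3], [0, 0, 0.01, 0, 0, 0.8], [0, 0, 0.01, 0, 0, 0.8]],
])

```text
clock: 13.9
position: [0.5734, -0.1912, 0.2603]
ee_rot: [0.996, 0.091, 0.002, 0.001]
ft_force: [-5.2, 3.2, 7.3]
grip_width: 0.505
```

Run:
```python
from h import *
to((.573,-.192,.2592))
```

```text
t 13.9 pos [ 0.5734 -0.1912  0.2603] yaw 0.1829 z [ 0.004  -0.0014 -1.    ] q [ 0.637  0.451 -0.491  1.66   0.235  1.085  0.261] F [-5.2   3.24  7.3 ] T [0.746 1.208 0.123] w 0.505
shift units [-0.011  0.013  0.022]
turn units [ 0.024 -0.043 -0.   ]
```

Request:
servo_tool([
  [[0, 0.01, 0.03, 0, -0.04, 0.5], [0, 0, 0.02, 0, 0, 0.8], [0, 0, 0.015, 0, 0, 0.8], [0, 0, 0.015, 0, 0, 0.8]],
])

```text
clock: 14.3
position: [0.5744, -0.1908, 0.2592]
ee_rot: [0.999, -0.04, 0.002, 0.001]
ft_force: [-6.1, 2.6, 7.7]
grip_width: 0.5
```

Run:
```python
from h import *
to((.573,-.192,.2592))
snap('wrist','w11')
```

```text
t 14.3 pos [ 0.5744 -0.1908  0.2592] yaw -0.0796 z [ 0.0032 -0.0024 -1.    ] q [ 0.598  0.445 -0.443  1.661  0.213  1.079  0.013] F [-6.14  2.57  7.7 ] T [0.623 1.275 0.012] w 0.5
shift units [-0.025  0.026 -0.   ]
turn units [ 0.024 -0.039 -0.   ]
```

View pics/w11.png

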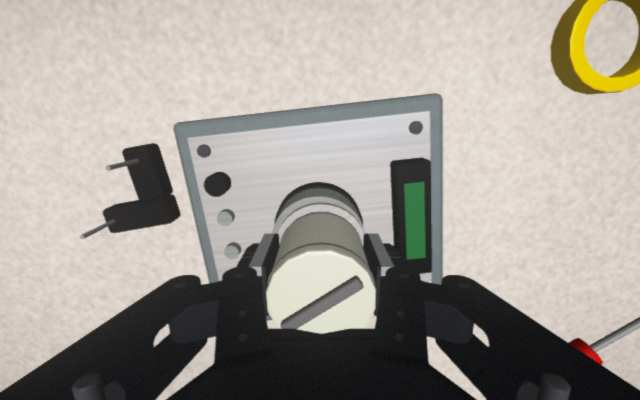

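Request:
servo_tool([
  [[-0.02, 0.02, 0.02, 0, -0.03, 0.5], [0, 0, 0.015, 0, 0, 0.8], [0, 0, 0.015, 0, 0, 0.8], [0, 0, 0.015, 0, 0, 0.8]],
])

```text
clock: 14.75
position: [0.5746, -0.1909, 0.2591]
ee_rot: [0.985, -0.172, 0.003, 0.001]
ft_force: [-5.0, 2.6, 8.6]
grip_width: 0.502
```

Run:
```python
from h import *
to((.573,-.192,.2592))
```

```text
t 14.75 pos [ 0.5746 -0.1909  0.2591] yaw -0.3449 z [ 0.0054 -0.0027 -1.    ] q [ 0.562  0.438 -0.397  1.663  0.189  1.072 -0.236] F [-5.01  2.65  8.62] T [0.583 1.32  0.067] w 0.502
shift units [-0.023  0.032 -0.003]
turn units [ 0.008 -0.069 -0.   ]
```

Request:
servo_tool([
  [[-0.02, 0.01, 0.02, 0, -0.04, 0.5], [0, 0, 0.015, 0, 0, 0.8], [0, 0, 0.015, 0, 0, 0.8], [0, 0, 0.015, 0, 0, 0.8]],
])

```text
clock: 15.15
position: [0.5749, -0.1911, 0.2592]
ee_rot: [0.954, -0.299, 0.004, 0.0]
ft_force: [-5.6, 2.1, 8.7]
grip_width: 0.496
```

Run:
```python
from h import *
to((.573,-.192,.2592),-1.1)
```

```text
t 15.15 pos [ 0.5749 -0.1911  0.2592] yaw -0.6083 z [ 0.0076 -0.0034 -1.    ] q [ 0.526  0.431 -0.351  1.666  0.167  1.066 -0.483] F [-5.64  2.14  8.69] T [0.665 1.358 0.035] w 0.496
shift units [-0.021  0.037 -0.   ]
turn units [-0.04  -0.087  5.635]
```

Request:
servo_tool([
  [[-0.02, 0.02, 0.02, -0.02, -0.05, 0.5], [0, 0, 0.015, 0, 0, 0.8], [0, 0, 0.015, 0, 0, 0.8], [0, 0, 0.015, 0, 0, 0.8]],
])

```text
clock: 15.55
position: [0.5752, -0.1915, 0.2595]
ee_rot: [0.907, -0.422, 0.005, -0.0]
ft_force: [-5.3, 2.8, 8.0]
grip_width: 0.501
```

Run:
```python
from h import *
to((.573,-.192,.2592),-1.1)
```

```text
t 15.55 pos [ 0.5752 -0.1915  0.2595] yaw -0.8716 z [ 0.0094 -0.0043 -0.9999] q [ 0.491  0.425 -0.305  1.667  0.145  1.061 -0.73 ] F [-5.31  2.78  7.98] T [ 0.639  1.393 -0.009] w 0.501
shift units [-0.02   0.041  0.006]
turn units [-0.063 -0.101  2.618]
```

Request:
servo_tool([
  [[0, 0.02, 0.02, -0.06, -0.1, 0.6], [0, 0, 0.015, 0, 0, 0.7], [0, 0, 0.015, 0, 0, 0.6], [0, 0, 0.01, 0, 0, 0.5]],
])

```text
clock: 15.95
position: [0.5762, -0.1923, 0.2601]
ee_rot: [0.855, -0.519, 0.003, -0.0]
ft_force: [-4.9, 2.6, 6.1]
grip_width: 0.497
```

Run:
```python
from h import *
to((.573,-.192,.264),-1.1)
snap('wrist','w12')
```

```text
t 15.95 pos [ 0.5762 -0.1923  0.2601] yaw -1.0903 z [ 0.0063 -0.003  -1.    ] q [ 0.461  0.423 -0.267  1.664  0.126  1.064 -0.935] F [-4.9   2.59  6.09] T [0.649 1.284 0.038] w 0.497
shift units [-0.034  0.054 -0.078]
turn units [-0.049 -0.063  0.112]
```

View pics/w12.png

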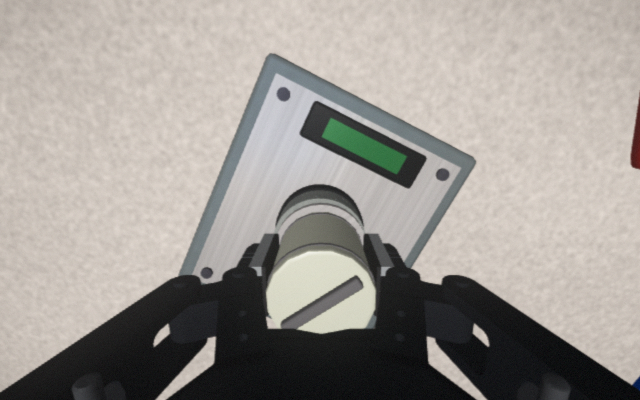

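Request:
servo_tool([
  [[0, 0, -0.03, -0.02, -0.03, 0], [0, 0, -0.03, 0, 0, 0], [0, 0, 0, 0, 0, 0]],
])

```text
clock: 16.3
position: [0.5764, -0.1925, 0.2639]
ee_rot: [0.854, -0.52, 0.003, -0.0]
ft_force: [-3.9, 2.4, 4.2]
grip_width: 0.504
```

Run:
```python
from h import *
to((.573,-.192,.264),-1.1)
```

```text
t 16.3 pos [ 0.5764 -0.1925  0.2639] yaw -1.0933 z [ 0.0047 -0.0022 -1.    ] q [ 0.461  0.42  -0.267  1.659  0.124  1.074 -0.936] F [-3.88  2.42  4.22] T [0.513 0.945 0.021] w 0.504
shift units [-0.04   0.056 -0.003]
turn units [-0.036 -0.047  0.077]
```

Request:
servo_tool([
  [[0, 0, -0.01, 0, 0, 0], [0, 0, 0, 0, 0, 0]],
])

```text
clock: 16.5
position: [0.5764, -0.1925, 0.2643]
ee_rot: [0.854, -0.52, 0.003, -0.0]
ft_force: [-3.1, 3.0, 4.7]
grip_width: 0.506
```

Request:
servo_tool([
  [[0, 0, 0, 0, 0, 0], [0, 0, 0, 0, 0, 0], [0, 0, 0, 0, 0, 0], [0, 0, 0, 0, 0, 0], [0, 0, 0, 0, 0, 0], [0, 0, 0, 0, 0, 0], [0, 0, 0, 0, 0, 0], [0, 0, 0, 0, 0, 0]],
], jaw=0)

```text
clock: 17.3
position: [0.577, -0.1937, 0.2639]
ee_rot: [0.854, -0.52, 0.004, -0.0]
ft_force: [-0.4, -1.0, -0.1]
grip_width: 0.995
```

Run:
```python
from h import *
st()
snap('wrist','w13')
```

```text
t 17.3 pos [ 0.577  -0.1937  0.2639] yaw -1.0937 z [ 0.0075 -0.0039 -1.    ] q [ 0.462  0.421 -0.266  1.658  0.125  1.071 -0.935] F [-0.44 -1.   -0.09] T [-0.022 -0.039 -0.008] w 0.995
```

View pics/w13.png

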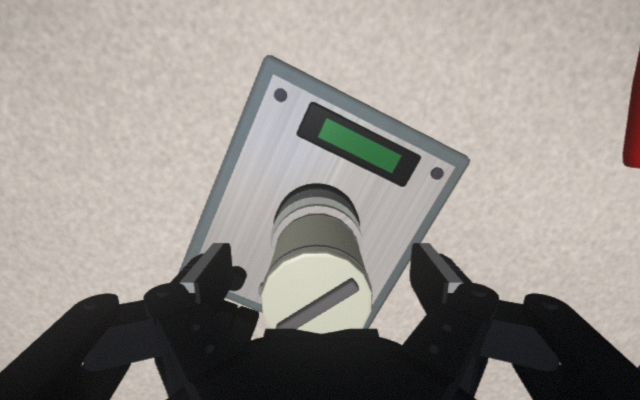

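Released with free fingers; raise clear and measure the lamp's height.

Request:
servo_tool([
  [[0, 0, -0.3, 0, 0, 0], [0, 0, -0.6, 0, 0, 0], [0, 0, -0.6, 0, 0, 0], [0, 0, -0.3, 0, 0, 0], [0, 0, 0, 0, 0, 0], [0, 0, 0, 0, 0, 0]],
])

```text
clock: 17.95
position: [0.5761, -0.193, 0.3616]
ee_rot: [0.854, -0.52, 0.005, -0.001]
ft_force: [-0.2, -0.8, -0.1]
grip_width: 0.999
```

Run:
```python
from h import *
st()
snap('wrist','w14'); snap('scene','s14')
a=cv2.imread('pics/s14.png')[140:220,170:250]
b=cv2.imread('pics/w14.png')[130:250,260:380]
cv2.imwrite('pics/z14.png',np.hstack([cv2.resize(a,(400,400),interpolation=2),cv2.resize(b,(400,400),interpolation=2)]))
```

```text
t 17.95 pos [ 0.5761 -0.193   0.3616] yaw -1.0932 z [ 0.0091 -0.0042 -0.9999] q [ 0.469  0.331 -0.274  1.562  0.095  1.252 -0.914] F [-0.23 -0.8  -0.11] T [-0.014  0.058  0.027] w 0.999
```

View pics/w14.png

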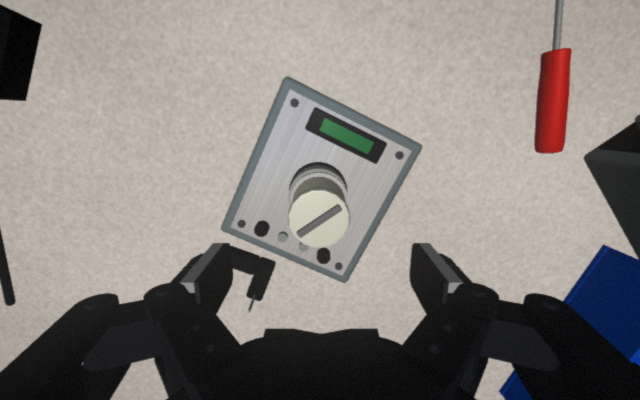

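View pics/z14.png

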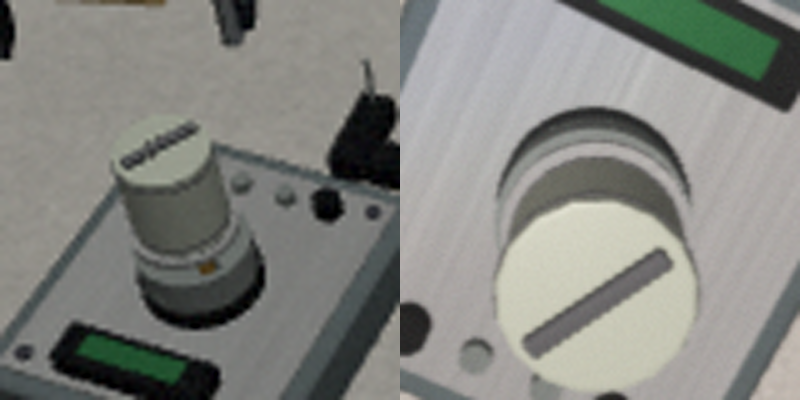

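Run:
```python
from h import *
w=dict(np.load('pics/w14.npz'));s=dict(np.load('pics/s14.npz'))
o1,d1=ray(w,319.2,218.5);o2,d2=ray(s,170+164/5,140+152/5)
A=np.c_[d1,-d2];t=np.linalg.lstsq(A,o2-o1,rcond=None)[0]
print('tri',o1+d1*t[0],o2+d2*t[1])
for mid in(.095,.101): 
    z=mid+.042; print(mid,onz(w,319.2,218.5,z),onz(s,170+164/5,140+152/5,z),'holder proj in scene of top centre',proj(s,(.574,-.193,z)),'wrist',proj(w,(.574,-.193,z)))
    # flange lower edge far/near points in scene: radial toward camera
    d=onz(w,339,209,z+.0015)-onz(w,299,233,z+.0015);print('bar',np.degrees(np.arctan2(d[1],d[0])))
a=cv2.imread('pics/s14.png')[155:215,180:240]
cv2.imwrite('pics/z14b.png',cv2.resize(cv2.convertScaleAbs(a,alpha=1.8),(600,600),interpolation=2))
```

```text
tri [ 0.5738039  -0.19494451  0.12752056] [ 0.57203874 -0.19351919  0.12782712]
0.095 [ 0.57667914 -0.19342262  0.137     ] [ 0.57873475 -0.18719962  0.137     ] holder proj in scene of top centre (np.float64(201.62611498167382), np.float64(168.18704670734766)) wrist (np.float64(316.86962342493104), np.float64(221.5082625122585))
bar -30.319095567941623
0.101 [ 0.57849902 -0.19245934  0.143     ] [ 0.58311463 -0.18306597  0.143     ] holder proj in scene of top centre (np.float64(201.0254963754629), np.float64(166.27143721744255)) wrist (np.float64(316.8302149276717), np.float64(224.50948836514274))
bar -30.319095567941712
```

View pics/z14b.png

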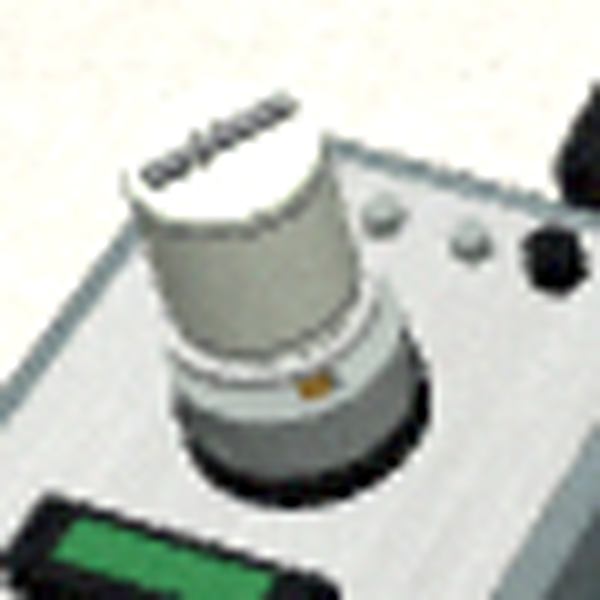

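Run:
```python
from h import *
s=dict(np.load('pics/s14.npz'));w=dict(np.load('pics/w14.npz'))
t=np.linspace(0,2*np.pi,361)
def low(c,r,z,off,k,ctr=(.574,-.193)):
    P=np.array([proj(c,(ctr[0]+r*np.cos(a),ctr[1]+r*np.sin(a),z)) for a in t]); return ((P-off)*k)
for mid in(.089,.095,.101):
    o=[]
    for r,z in((.027,.07),(.025,mid-.015),(.025,mid-.011),(.022,mid-.011),(.022,mid+.042)):
        Q=low(s,r,z,(180,155),10); o.append((Q[:,0].min().round(),Q[:,0].max().round(),Q[:,1].min().round(),Q[:,1].max().round()))
    print(mid,o)
    o=[]
    for r,z in((.027,.07),(.025,mid-.015),(.025,mid-.011),(.022,mid+.042)):
        Q=low(w,r,z,(260,130),10/3); o.append((Q[:,0].min().round(),Q[:,0].max().round(),Q[:,1].min().round(),Q[:,1].max().round()))
    print('  wrist',o)
```

```text
0.089 [(np.float64(159.0), np.float64(398.0), np.float64(245.0), np.float64(423.0)), (np.float64(164.0), np.float64(386.0), np.float64(240.0), np.float64(405.0)), (np.float64(160.0), np.float64(383.0), np.float64(228.0), np.float64(394.0)), (np.float64(174.0), np.float64(370.0), np.float64(238.0), np.float64(384.0)), (np.float64(119.0), np.float64(325.0), np.float64(78.0), np.float64(226.0))]
  wrist [(np.float64(91.0), np.float64(290.0), np.float64(124.0), np.float64(316.0)), (np.float64(97.0), np.float64(284.0), np.float64(134.0), np.float64(314.0)), (np.float64(96.0), np.float64(285.0), np.float64(137.0), np.float64(319.0)), (np.float64(86.0), np.float64(293.0), np.float64(195.0), np.float64(391.0))]
0.095 [(np.float64(159.0), np.float64(398.0), np.float64(245.0), np.float64(423.0)), (np.float64(158.0), np.float64(381.0), np.float64(222.0), np.float64(388.0)), (np.float64(154.0), np.float64(378.0), np.float64(211.0), np.float64(377.0)), (np.float64(168.0), np.float64(365.0), np.float64(220.0), np.float64(367.0)), (np.float64(112.0), np.float64(319.0), np.float64(59.0), np.float64(
[... 338 characters left out ...]
loat64(159.0), np.float64(398.0), np.float64(245.0), np.float64(423.0)), (np.float64(152.0), np.float64(377.0), np.float64(205.0), np.float64(371.0)), (np.float64(148.0), np.float64(373.0), np.float64(193.0), np.float64(360.0)), (np.float64(162.0), np.float64(360.0), np.float64(203.0), np.float64(349.0)), (np.float64(106.0), np.float64(314.0), np.float64(40.0), np.float64(188.0))]
  wrist [(np.float64(91.0), np.float64(290.0), np.float64(124.0), np.float64(316.0)), (np.float64(93.0), np.float64(288.0), np.float64(142.0), np.float64(330.0)), (np.float64(91.0), np.float64(289.0), np.float64(145.0), np.float64(335.0)), (np.float64(80.0), np.float64(299.0), np.float64(209.0), np.float64(415.0))]
```

Request:
servo_tool([
  [[0, 0.7, 0, 0, 0, 0], [0, 0.8, 0, 0, 0, 0], [0, 0.8, 0, 0, 0, 0], [0, 0.6, 0, 0, 0, 0], [0, 0, 0, 0, 0, 0], [0, 0, 0, 0, 0, 0]],
])

```text
clock: 18.65
position: [0.4415, -0.2607, 0.353]
ee_rot: [0.855, -0.519, -0.001, -0.001]
ft_force: [-0.0, 0.9, 0.1]
grip_width: 1.0
```

Run:
```python
from h import *
st()
c=snap('wrist','w15')
u,v=map(int,proj(c,(.574,-.193,.1))); print(u,v)
u0=max(u-60,0);v0=max(v-60,0);print(u0,v0)
b=cv2.imread('pics/w15.png')[v0:v0+120,u0:u0+120]
cv2.imwrite('pics/z15.png',cv2.resize(b,(600,600),interpolation=2))
```

```text
t 18.65 pos [ 0.4415 -0.2607  0.353 ] yaw -1.0918 z [-9.0e-04  2.3e-03 -1.0e+00] q [ 0.649  0.135 -0.22   1.814  0.03   1.198 -0.672] F [-0.01  0.93  0.11] T [ 0.008 -0.029 -0.017] w 1.0
323 -14
263 0
```

View pics/z15.png

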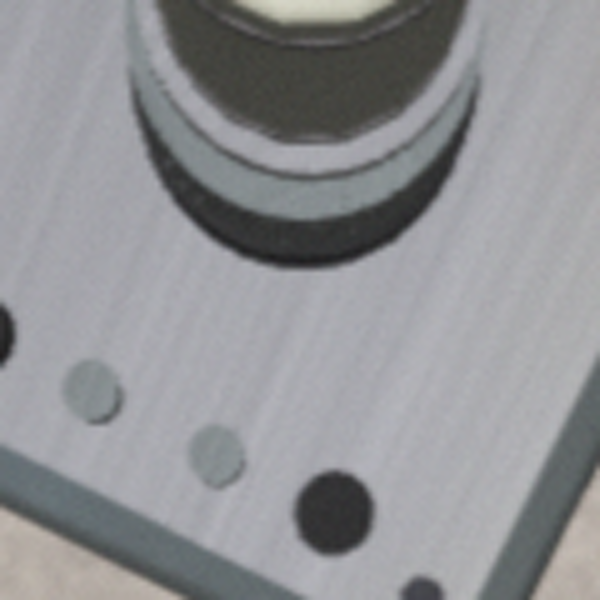

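Run:
```python
from h import *
w=dict(np.load('pics/w15.npz'))
t=np.linspace(0,2*np.pi,361)
for mid in(.089,.092,.095,.098,.101):
    print(mid,[round(max(proj(w,(.574+r*np.cos(a),-.193+r*np.sin(a),z))[1] for a in t)*5) for r,z in((.027,.07),(.025,mid-.015),(.025,mid-.011),(.022,mid-.011))])
```

```text
0.089 [211, 190, 184, 161]
0.092 [211, 185, 178, 156]
0.095 [211, 180, 173, 150]
0.098 [211, 175, 167, 144]
0.101 [211, 169, 162, 138]
```

Request:
servo_tool([
  [[0, 0, 0, 1, 0, 0], [0, 0, 0, 1, 0, 0], [0, 0, 0, 1, 0, 0], [0, 0, 0, 1, 0, 0], [0, 0, 0, 1, 0, 0], [0, 0, 0, 0, 0, 0], [0, 0, 0, 0, 0, 0]],
])

```text
clock: 19.4
position: [0.4479, -0.2555, 0.3501]
ee_rot: [0.835, -0.502, 0.112, -0.193]
ft_force: [-0.1, 1.2, 0.2]
grip_width: 1.002
```

Run:
```python
from h import *
st()
c=snap('wrist','w16')
u,v=map(int,proj(c,(.574,-.193,.1))); print(u,v)
u0=max(u-60,0);v0=max(v-60,0);print(u0,v0)
b=cv2.imread('pics/w16.png')[v0:v0+120,u0:u0+120]
cv2.imwrite('pics/z16.png',cv2.resize(b,(600,600),interpolation=2))
t=np.linspace(0,2*np.pi,361)
for mid in(.089,.092,.095,.098,.101):
    print(mid,[round((max(proj(c,(.574+r*np.cos(a),-.193+r*np.sin(a),z))[1] for a in t)-v0)*5) for r,z in((.027,.07),(.025,mid-.015),(.025,mid-.011),(.022,mid-.011),(.0207,mid+.042))])
```

```text
t 19.4 pos [ 0.4479 -0.2555  0.3501] yaw -1.0812 z [ 0.3803  0.21   -0.9007] q [ 0.767  0.085 -0.221  1.912 -0.454  0.964 -0.307] F [-0.09  1.19  0.18] T [-0.219  0.382  0.04 ] w 1.002
327 174
267 114
0.089 [479, 465, 462, 446, 380]
0.092 [479, 463, 460, 443, 376]
0.095 [479, 460, 457, 441, 372]
0.098 [479, 458, 454, 438, 368]
0.101 [479, 455, 452, 435, 363]
```

View pics/z16.png

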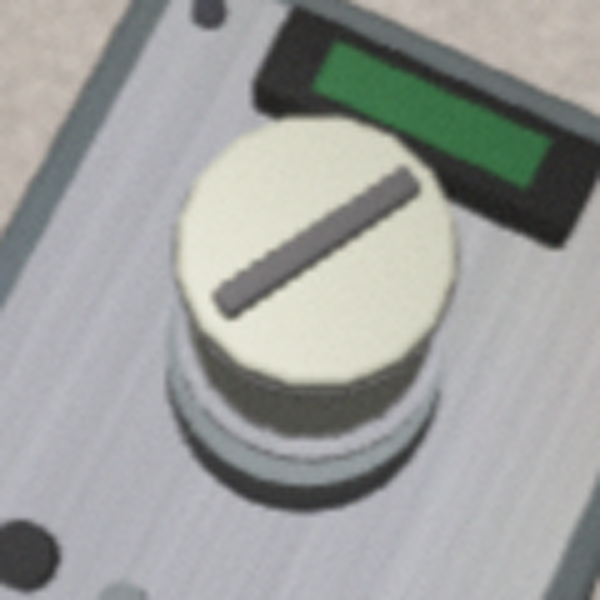

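```bash
python3 - <<'E'
from h import *
A=dict(np.load('pics/w14.npz'));B=dict(np.load('pics/w16.npz'));C=dict(np.load('pics/w15.npz'))
def tri(p,q,a=A,b=B):
    o1,d1=ray(a,*p);o2,d2=ray(b,*q);t=np.linalg.lstsq(np.c_[d1,-d2],o2-o1,rcond=None)[0]
    return (o1+d1*t[0]).round(4),(o2+d2*t[1]).round(4)
print('bar',tri((319.4,221),(267+318/5,114+243.5/5)))
print('dot',tri((295,103),(267+210/5,114+10/5)))
E
python3 - <<'E'
import cv2,numpy as np
a=cv2.imread('pics/w14.png');b=cv2.imread('pics/w16.png')
cv2.imwrite('pics/cmp.png',np.vstack([cv2.resize(a[60:290,200:450],None,fx=1.3,fy=1.3,interpolation=2),cv2.resize(b[60:290,200:450],None,fx=1.3,fy=1.3,interpolation=2)]))
E
```

```text
bar (array([ 0.5745, -0.1947,  0.1349]), array([ 0.5743, -0.1945,  0.1349]))
dot (array([ 0.6378, -0.1368,  0.0411]), array([ 0.6377, -0.1366,  0.0411]))
```

View pics/w16.png

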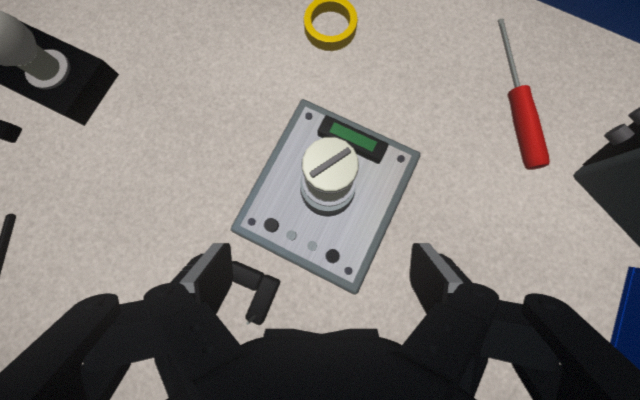

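Run:
```python
from h import *
def feats(f,win):
    c=dict(np.load(f'pics/{f}.npz'));im=c['color'];u0,v0,u1,v1=win
    s=im[v0:v1,u0:u1].astype(int); m=((s[...,0]-s[...,2]>12)&(s.sum(2)>500)).astype(np.uint8)
    cs,_=cv2.findContours(m,cv2.RETR_EXTERNAL,cv2.CHAIN_APPROX_NONE);k=max(cs,key=cv2.contourArea)
    full=np.zeros_like(m);cv2.drawContours(full,[k],-1,1,-1)
    bar=((full==1)&(m==0)).astype(np.uint8); n,l,st_,ce=cv2.connectedComponentsWithStats(bar); i=1+np.argmax(st_[1:,4])
    M=cv2.moments(full,True)
    return c,(u0+ce[i][0],v0+ce[i][1]),(u0+M['m10']/M['m00'],v0+M['m01']/M['m00']),cv2.contourArea(k),st_[i,4]
a=feats('w14',(280,180,360,255));b=feats('w16',(290,130,370,215))
print(a[1:],b[1:])
for j in(1,2):
    o1,d1=ray(a[0],*a[j]);o2,d2=ray(b[0],*b[j]);t=np.linalg.lstsq(np.c_[d1,-d2],o2-o1,rcond=None)[0];print(o1+d1*t[0],o2+d2*t[1])
```

```text
((np.float64(318.57308584686774), np.float64(220.47795823665894)), (318.2860326894502, 218.64264487369985), 2607.5, np.int32(431)) ((np.float64(329.8828571428571), np.float64(162.11142857142858)), (329.7464973730298, 163.60595446584938), 2207.5, np.int32(350))
[ 0.57458065 -0.19402457  0.13499183] [ 0.57447284 -0.19380004  0.13498898]
[ 0.57450279 -0.19384077  0.13111546] [ 0.57447489 -0.19378244  0.13111477]
```

```bash
cat > f.py <<'E'
from h import *
def feats(f,win):
    c=dict(np.load(f'pics/{f}.npz'));im=c['color'];u0,v0,u1,v1=win
    s=im[v0:v1,u0:u1].astype(int); m=((s[...,0]-s[...,2]>12)&(s.sum(2)>500)).astype(np.uint8)
    cs,_=cv2.findContours(m,cv2.RETR_EXTERNAL,cv2.CHAIN_APPROX_NONE);k=max(cs,key=cv2.contourArea)
    full=np.zeros_like(m);cv2.drawContours(full,[k],-1,1,-1)
    bar=((full==1)&(m==0)).astype(np.uint8); n,l,st_,ce=cv2.connectedComponentsWithStats(bar); i=1+np.argmax(st_[1:,4])
    M=cv2.moments(full,True)
    return c,(u0+ce[i][0],v0+ce[i][1]),(u0+M['m10']/M['m00'],v0+M['m01']/M['m00']),cv2.contourArea(k),st_[i,4]
def tri(a,b):
    for j in(1,2):
        o1,d1=ray(a[0],*a[j]);o2,d2=ray(b[0],*b[j]);t=np.linalg.lstsq(np.c_[d1,-d2],o2-o1,rcond=None)[0];print(['','bar','face'][j],(o1+d1*t[0]).round(4),(o2+d2*t[1]).round(4))
E
python3 - <<'E'
from f import *
a=feats('w4',(285,145,365,215));b=feats('w5',(270,185,365,275));print(a[1:],b[1:]);tri(a,b)
# area-based height: face radius -> range
for nm,q in(('w4',a),('w5',b),('w14',feats('w14',(280,180,360,255))),('w16',feats('w16',(290,130,370,215)))):
    c=q[0];f=200/np.tan(np.radians(float(c['vertical_fov']))/2);E=c['extrinsics']
    # plane z search for radius consistency
    for z in np.arange(.08,.145,.001):
        pass
    o,d=ray(c,*q[2]);print(nm,'area',q[3],'cam z',E[2,3].round(4))
    # solve depth with projected disc area for r=.0207
    def area(z):
        p0=o+d*(z-o[2])/d[2];t=np.linspace(0,2*np.pi,90)
        P=np.array([proj(c,(p0[0]+.0207*np.cos(k),p0[1]+.0207*np.sin(k),z)) for k in t],np.float32);return cv2.contourArea(P)
    zs=np.arange(.06,.16,.0005);print(' z for r=20.7:',zs[np.argmin([abs(area(z)-q[3]) for z in zs])])
E
```

```text
((np.float64(324.2182320441989), np.float64(182.6049723756906)), (324.0889432884537, 180.76295389636883), 2371.0, np.int32(362)) ((np.float64(318.2693370165746), np.float64(205.80662983425415)), (316.19036144578314, 230.64118291347208), 4457.5, np.int32(724))
bar [ 0.5507  0.2353 -0.0724] [ 0.5455  0.2379 -0.0731]
face [0.545  0.2712 0.0813] [0.545  0.2712 0.0813]
w4 area 2371.0 cam z 0.301
 z for r=20.7: 0.08400000000000002
w5 area 4457.5 cam z 0.2331
 z for r=20.7: 0.08550000000000002
w14 area 2607.5 cam z 0.3312
 z for r=20.7: 0.13350000000000006
w16 area 2207.5 cam z 0.3513
 z for r=20.7: 0.13150000000000006
```

Request:
servo_tool([
  [[0, 0, -0.3, -1, 0, 0], [0, 0, -0.3, -1, 0, 0], [0, 0, 0, -1, 0, 0], [0, 0, 0, -1, 0, 0], [0, 0, 0, -0.9, 0, 0], [0, 0, 0, 0, 0, 0]],
])

```text
clock: 20.05
position: [0.44, -0.2599, 0.3792]
ee_rot: [0.858, -0.514, -0.003, 0.003]
ft_force: [0.2, 0.2, -0.7]
grip_width: 1.0
```

Run:
```python
from h import *
to((.5523,-.1962,.382))
```

```text
t 20.05 pos [ 0.44   -0.2599  0.3792] yaw -1.0795 z [-0.0077 -0.0016 -1.    ] q [ 0.662  0.113 -0.235  1.781  0.032  1.257 -0.661] F [ 0.21  0.24 -0.74] T [ 0.042 -0.066  0.029] w 1.0
shift units [-0.064 -2.581 -0.075]
turn units [0.086 0.026 0.   ]
```

Request:
servo_tool([
  [[-0.03, -0.8, -0.05, 0.08, 0.02, 0], [-0.03, -0.8, 0, 0, 0, 0], [0, -0.7, 0, 0, 0, 0], [0, -0.2, 0, 0, 0, 0], [0, 0, 0, 0, 0, 0], [0, 0, 0, 0, 0, 0]],
])

```text
clock: 20.65
position: [0.5529, -0.1966, 0.381]
ee_rot: [0.857, -0.515, 0.001, -0.002]
ft_force: [-0.1, -0.3, 0.1]
grip_width: 1.0
```

Run:
```python
from f import *
st();c=snap('wrist','w17')
u,v=map(int,proj(c,(.5742,-.1938,.134)));print(u,v)
q=feats('w17',(u-40,v-40,u+40,v+40));print(q[1:])
r=feats('w4',(285,145,365,215))
for n,k in(('w4',r),('w17',q)):
    c=k[0];o,d=ray(c,*k[2]);f=200/np.tan(np.radians(float(c['vertical_fov']))/2)
    def area(z):
        p0=o+d*(z-o[2])/d[2];t=np.linspace(0,2*np.pi,90)
        return cv2.contourArea(np.array([proj(c,(p0[0]+.0207*np.cos(a),p0[1]+.0207*np.sin(a),z)) for a in t],np.float32))
    zs=np.arange(.06,.16,.0002);print(n,zs[np.argmin([abs(area(z)-k[3]) for z in zs])])
print('tri 16/17');tri(feats('w16',(290,130,370,215)),q)
```

```text
t 20.65 pos [ 0.5529 -0.1966  0.381 ] yaw -1.0814 z [ 0.0045  0.0022 -1.    ] q [ 0.516  0.278 -0.302  1.589  0.082  1.284 -0.879] F [-0.15 -0.34  0.12] T [-0.057  0.011  0.021] w 1.0
330 183
((np.float64(331.46456692913387), np.float64(183.07086614173227)), (331.0952768729642, 181.73208469055373), 2375.0, np.int32(381))
w4 0.08399999999999985
w17 0.13319999999999954
tri 16/17
bar [ 0.5745 -0.1938  0.135 ] [ 0.5746 -0.194   0.135 ]
face [ 0.5746 -0.1937  0.1308] [ 0.5746 -0.1938  0.1308]
```

View pics/w17.png

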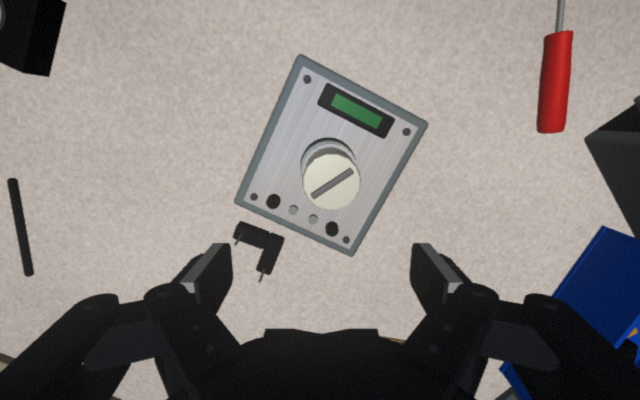

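Run:
```python
from h import *
print(order.hand_in())
```

```text
the job is handed in; nothing more can be done
None
```

The flat-topped lamp is locked in the lampholder and released. I handed the job in at about 20.7 s of the 72 s, with the gripper open and clear above the lamp. No verdict was reported.

**What I did:** I gripped the lamp in the rack, lifted it out and lined its lugs up with the entry slots. I measured the slots at about 0.93 rad anticlockwise from the jig's x axis. Then I pushed it in against the spring, turned it about 1.45 rad clockwise, let it rise about 4 mm and opened the gripper. The wrist force fell as the lamp rose, as the spring figures predict.

**Last checks:**

| Check | Measured | Needed or expected |
|---|---|---|
| Lamp axis against the holder axis | about 0.5 mm apart | within 4 mm |
| lamp_mid above the rim | about 24.2 mm, from how much higher the lamp top sat than in the rack | 23 to 27 mm |
| Turn past the slots, from the bar on top | about 1.48 rad | pockets from 1.25 rad, stop at 1.55 rad |

**What disagreed or went less well:**
- **Hard touch at the bottom:** while pushing in, the lamp briefly reached the hard bottom. The wrist read 42 N downward and about 47 N in total. I backed off at once; this is below the 60 N limit, but less gentle than intended.
- **Height estimates scatter:** the other picture measurements put lamp_mid between about 21 and 30 mm above the rim. I relied on the comparison with the rack view, plus the arm's own height and force readings at release, which put it at about 25 mm.
- **Round-headed lamp:** it was still standing in the rack in the picture after the lift and in a later wrist view, but I did not measure its position.

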